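# Press the locating pin home with the spring-return lever press

### The job

Slide the aluminium jaw block, brass pin end first, along the press's base plate until it lies square against both the rear stop and the side stop, so that the pin stands under the ram. Pull the red-gripped lever down through its stroke until the ram has driven the pin's head fully down onto the block, lean on the grip with about 20 N for half a second (never as much as 28 N), then ease the lever slowly (about 0.3 rad/s) all the way back up, keeping hold of its return so that it never flies up, and let go. Drive the pin with the press only, leave the block against its stops, and do not disturb the blue bin, the spare block or the mallet.

Things in the scene. Friction and masses are not known exactly. Their poses are not given: they have to be found in the camera images.
- rear_stop (a point): Middle of the front face of the rear stop, a dark steel bar 44 mm long in the press's y, standing 10 mm above the base plate; the block's pin end goes flat against it. Press frame: x 25, y 0, z 17 mm.
- side_stop (a point): Middle of the face of the side stop, a dark steel bar 70 mm long (x -40..30 mm) and 12 mm thick, standing 10 mm above the plate on the side away from the lever; the block's -y side goes against it. Press frame: x -5, y -22, z 17 mm.
- press: Grey C-frame lever press, fixed. Origin: ram's axis at table height. +x: from open front (robot side) to column; +y: lever side; z up. Steel base plate, top at z 12 mm, x -210..120, y -80..110 mm. Head y +-35 mm, x from -27 mm back, z 130..260 mm; column x 60..120 mm. With the block against both stops the block's origin is at x -35 mm, y 0 here, its x axis along this x.
- ram: Vertical round steel ram, 24 mm in diameter, on the press axis. Origin: centre of its flat lower end, 79 mm above the table with the lever up; geared to the lever, it goes down 25 mm per radian of lever.
- lever (a joint): Lever angle (rad): 0 = fully up, at rest on its stop; grows as the grip goes down, at most 1.15. The return spring takes 3 to 8 N at the grip; the ram meets the pin at 0.35 to 0.6 rad and driving it takes 10 to 14 N in all; with the pin home the lever stops hard near 0.84 rad, and more push only adds load. Let go, it snaps up at several rad/s.
- lever_grip (a point): Middle of the lever's red grip, a bar 22 mm thick along the press's y, y 113..205 mm, this point on its axis at y 165 mm. It moves on a circle of 160 mm radius about lever_hinge: at joint 0 it is 40 degrees above the hinge's level, on the robot's side (-x), and goes down from there. Can be pushed down from above. The lever's arm (16 mm round) is at y 117 mm.
- lever_hinge (a point): Point on the lever's horizontal hinge axis (parallel to the press's y), at y = 165 mm like lever_grip, x = +30 mm, z = 200 mm in the press frame.
- block: Loose aluminium jaw block, 120 long (x), 44 wide (y), 40 mm high, 0.4 to 0.7 kg, lying on the base plate in front of the ram. Origin: centre of its underside; +x points to the pin's end, which goes to the rear stop. Pin axis at x 35 mm, y 0. The plain end (x -60 mm) is free for gripping or pushing. Dark dots on top are only hole marks.
- pin: Brass locating pin started in the top of the block, a press fit that takes about 35 N to drive down: round head 18 mm in diameter, 6 mm thick, standing 6 to 12 mm clear of the block's top at the start. Home when the head's underside is down on the block.
- pin_top (a point): Centre of the top of the pin's head: 52 to 58 mm above the block's underside at the start, 46 mm when the pin is home.
- bin: Bystander: blue open bin, 150 x 100 x 70 mm, holding two metal blocks, on the table. Origin: centre of its underside.
- spare_block: Bystander: small aluminium block, 60 x 40 x 30 mm. Origin: centre of its underside.
- mallet: Bystander: hammer lying on the table, about 0.3 m long. Origin: under its middle.

How it is judged:
By the outcome, as a careful person would: the job done as asked, in the order asked, and still so for the second after the job is handed in, with the robot touching nothing.
It also fails if it takes over 67 s, if anything falls off the work surface, if the arm or the gripper's body presses on something with over 40 N, if the wrist force passes 120 N, or if a joint passes its speed limit or range.

### The arm

A 7-joint arm with a two-finger parallel gripper is mounted at the origin on the work surface. World frame = base frame: x ahead of the robot, y to its left, z up, the work surface at z = 0. Lengths are in m, angles in degrees, forces in N, time in s.
With the tool pointing down it reaches from about 0.4 to 0.9 m from the base axis. Payload 5.5 kg.
Tool frame: the origin (TCP) lies at the very end of the fingers, on their centre line; the grasp point (between the pads) lies 19 mm behind it; z points along the fingers, x is the direction in which the jaws open and shut, and the axes are right-handed (so a half turn about z gives the same grasp; the last joint's range is limited). The gripper opens to 92 mm and grips with 3 to 60 N. Pads are 19 mm wide; open, the fingers measure 130 mm over their backs; the gripper's body (75 mm by 190 mm) begins 47 mm behind the grasp point.
Start: joints at [15.08, 28.699, -24.465, 88.831, 12.651, 65.22, -12.049], TCP at [0.65, 0, 0.227] pointing down, gripper open.
Joint ranges: [-164.97, 164.97], [-17.58, 116.51], [-87.97, 89.64], [11.32, 138.91], [-80.73, 260.73], [10.89, 115.49], [-147.41, 147.41]. Speed limits (degrees/s): [147.25, 147.25, 180, 180, 180, 180, 180].

### API

Orientations are given as [roll, pitch, yaw] about the fixed x, y, z axes, in that order (R = Rz(yaw) Ry(pitch) Rx(roll)).
In Python, from bench import ctrl gives the robot as it stands.
- The arm moves only by the tool arm_command, never from a script. Its argument "commands" is a list that holds one entry, the list of rows, each a list of 6 numbers: the shift along the tool's x, y, z in m, then the turn, a rotation vector about the tool's x, y, z in rad. A call has 1 to 5 rows; each row is the pose to reach, as a shift and turn from the pose measured when the call began, along the tool's axes at that moment; what a row does not reach only later rows make up. A row lasts 1/8 s, in which the tool goes at most 62.5 mm and 10.7 degrees, less where a joint would pass 70% of its speed; a pose out of reach is approached as far as the arm can. A call with a gripper value outside its range is refused whole. "gripper" is the opening, from -1 (shut) to 1 (fully open), so that 0 is half open, set as the call begins (left out, the last holds). The fingers move at their own pace and stop on an object; "newtons" is the grip in N (left out, the last holds). Time passes only in rows, so rows that repeat a pose let the fingers close. It gives the time, the measured TCP pose, the force and the opening at its end, in the units of the state.
- ctrl.observe(): the state, without advancing time (a new reading comes with each control period).
- ctrl.get_image(name): name is "scene" or "side" or "wrist"; returns a dict with "frame" (480x640x3 uint8, red, green, blue), "z_map" (480x640 float32, m along the optical axis (not along the pixel's ray), 0 where there is no reading), "mtx" (3x3 intrinsics, pixels), "k1" (the pictures are not rectified: a ray, as slopes to the right and down, at radius r is drawn at 1 + k1 r^2 times it, then the intrinsics apply), "rvec" (rotation vector, rad) and "tvec" (3), from world to camera coordinates, as OpenCV has them; the wrist camera has in their place "mount" (4x4, takes a point from camera to tool coordinates, whose origin is the TCP and whose axes are the tool frame's). Camera axes: x right, y down, z forward; pixel columns grow to the right and rows downward; lengths in m; the calibration is good to about 2 mm. A picture is of the moment at which its call begins: read the wrist's pose just before it.
- ctrl.close_job(): hands the job in, once; it reports no verdict.
The state is a dict: "t": time; "qpos": joint angles; "joint_velocities": joint speeds; "effort": joint torques, N m; "tcp_pos": TCP position; "tcp_rot": TCP orientation; "contact_force": force on the tool from outside, world axes, zero at the start; "wrist_torque": the same for the moment, N m; "gripper_width": opening from 0.0 (shut) to 1.0 (fully open).
Only numpy, scipy, OpenCV 4.12 (cv2) and the standard library are available. Lean on these libraries where they do the work, as an engineer would, in place of code of your own. Each camera call takes 0.05 s, during which the arm holds its last target.

## Working session

There is one attempt and no reset: what is moved stays moved. The work goes in short steps, Python scripts to look and compute and a tool call to move; the robot and the scene stay as the last step left them, time stands still between calls to the robot, and variables do not carry over. Pictures are saved under pics/ and viewed, and the job is handed in when it is done.

Besides the shell and the picture viewer there is one more tool, called after "Emit:" as name(argument=value, ...), one argument or row to a line, values as JSON. arm_command: Moves the arm, as the interface text tells. Its arguments: {"type":"object","properties":{"commands":{"type":"array","items":{"type":"array","items":{"type":"array","items":{"type":"number"}}}},"gripper":{"type":"number"},"newtons":{"type":"number"}},"required":["commands"]}

```bash
ls; mkdir -p pics
python3 - <<'E'
from bench import ctrl
import cv2,numpy as np,pickle
s=ctrl.observe();print(s)
d={}
for n in ["scene","side","wrist"]:
    im=ctrl.get_image(n);d[n]=im
    cv2.imwrite(f"pics/{n}0.png",im["frame"][:,:,::-1])
    print(n,im["mtx"].tolist(),im["k1"],im.get("rvec"),im.get("tvec"),im.get("mount"))
d['state']=s
pickle.dump(d,open("d0.pkl","wb"))
E
```

```text
pics
{'t': 0.0, 'qpos': array([ 15.08107234,  28.7552046 , -24.45197915,  88.89335419,
        12.65011898,  65.21940535, -12.0489531 ]), 'joint_velocities': array([-0.045851  ,  0.02180755,  0.00754854,  0.03737401,  0.01591393,
       -0.01861578,  0.05025727]), 'effort': array([-1.62834690e-04, -5.66597199e+01, -5.81602022e+00, -2.79113513e+01,
       -6.85700797e-02,  3.08415934e-02,  1.78752666e-04]), 'tcp_pos': array([ 6.49277534e-01, -6.18615951e-05,  2.25647304e-01]), 'tcp_rot': array([-1.79995892e+02,  1.14671050e-01,  1.51472245e-03]), 'contact_force': array([0.95251786, 0.37533119, 0.40207289]), 'wrist_torque': array([0.00319319, 0.01826543, 0.02596346]), 'gripper_width': 1.001325061968707}
scene [[438.80834404591167, 0.0, 318.7840008663602], [0.0, 438.80834404591167, 239.29511361877806], [0.0, 0.0, 1.0]] -0.05628299453989176 [ 1.82575445  1.27054715 -0.73292724] [-0.19554612 -0.13451562  1.54583913] None
side [[561.5465489998701, 0.0, 313.9675030198622], [0.0, 561.5465489998701, 234.89355540895056], [0.0, 0.0, 1.0]] -0.1454907085292894 [ 2.41139166 -0.22618358  0.07917277] [-0.55877065  0.2332064   1.36580632] None
wrist [[396.4608218777057, 0.0, 322.469798581494], [0.0, 396.4608218777057, 238.84635145072713], [0.0, 0.0, 1.0]] -0.05348968822240659 None None [[ 9.99999430e-01 -5.54988244e-04 -9.12458707e-04  1.25876870e-04]
 [ 7.71436877e-04  9.66206353e-01  2.57768674e-01 -6.74712482e-02]
 [ 7.38564816e-04 -2.57769231e-01  9.66206230e-01 -1.58815407e-01]
 [ 0.00000000e+00  0.00000000e+00  0.00000000e+00  1.00000000e+00]]
```

View pics/scene0.png

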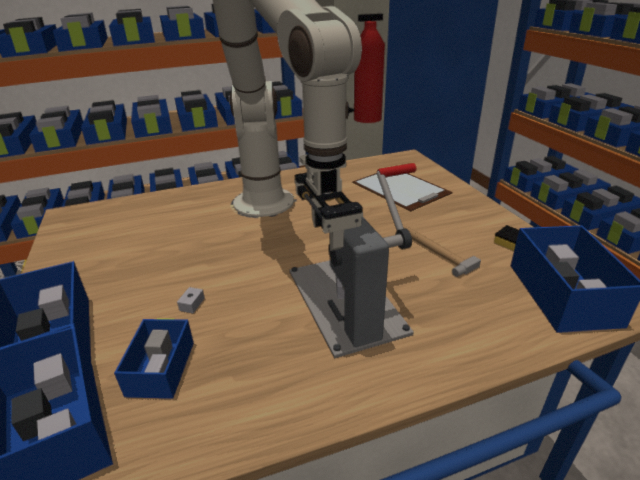

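View pics/side0.png

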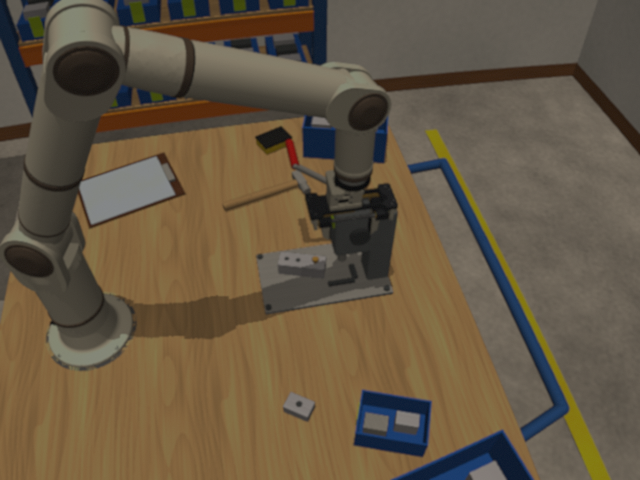

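View pics/wrist0.png

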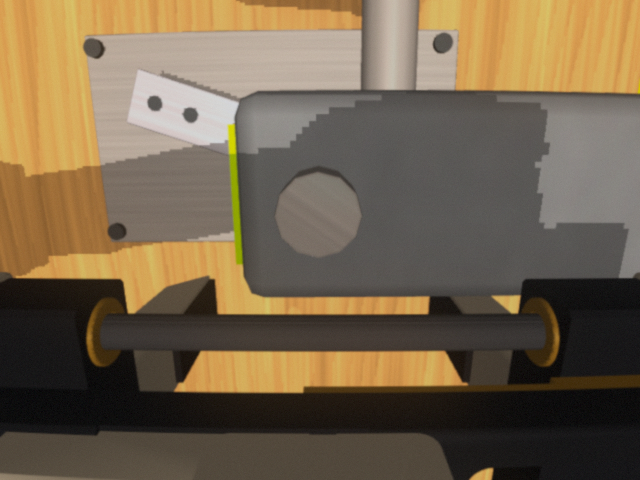

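The scene view shows the press at about (360,290) with its lever arm rising to the red grip at (397,170). The side view shows the plate with corner bolts near (262,258) and (268,306), the block at (300,264) with the brass pin at (316,259), the spare block at (299,405), and the bin at (393,422). The wrist view shows the block at (185,110), rotated on the plate.

```bash
cat > h.py <<'E'
import numpy as np,cv2,pickle
from scipy.spatial.transform import Rotation as R
def T_cw(im,s=None):
    # returns cam->world
    T=np.eye(4)
    if im.get("rvec") is not None:
        r=cv2.Rodrigues(np.array(im["rvec"],float))[0];T[:3,:3]=r.T;T[:3,3]=-r.T@np.array(im["tvec"])
        return T
    T[:3,:3]=R.from_euler('xyz',s["tcp_rot"],degrees=True).as_matrix();T[:3,3]=s["tcp_pos"]
    return T@np.array(im["mount"])
def rays(im,px,s=None):
    p=cv2.undistortPoints(np.array(px,float).reshape(-1,1,2),im["mtx"],np.array([im["k1"],0,0,0.]))[:,0]
    T=T_cw(im,s);d=np.c_[p,np.ones(len(p))]@T[:3,:3].T
    return T[:3,3],d
def onz(im,px,z,s=None):
    o,d=rays(im,px,s);k=(z-o[2])/d[:,2];return o+d*k[:,None]
def proj(im,P,s=None):
    T=np.linalg.inv(T_cw(im,s));return cv2.projectPoints(np.array(P,float).reshape(-1,1,3),cv2.Rodrigues(T[:3,:3])[0],T[:3,3],im["mtx"],np.array([im["k1"],0,0,0.]))[0][:,0]
def cloud(im,s=None):
    h,w=im["z_map"].shape;v,u=np.mgrid[:h,:w];px=np.c_[u.ravel(),v.ravel()]
    o,d=rays(im,px,s);z=im["z_map"].ravel()
    P=o+d*z[:,None];P[z==0]=np.nan;return P.reshape(h,w,3)
E
python3 - <<'E'
from h import *
d=pickle.load(open("d0.pkl","rb"));s=d["state"]
w=d["wrist"]
print(onz(w,[(93,47),(443,42),(117,231),(87,38),(457,30),(108,241)],0.012,s).round(4))
print(onz(w,[(155,103),(190,115),(138,70),(128,120),(240,101)],0.052,s).round(4))
P=cloud(w,s);print("wrist block/plate", P[90,150],P[180,160],P[60,250])
P=cloud(d["side"]);print("side plate",P[290,300],P[263,290])
def crop(n,x0,y0,x1,y1,k,f):
    c=d[n]["frame"][y0:y1,x0:x1,::-1];cv2.imwrite(f,cv2.resize(c,None,fx=k,fy=k,interpolation=cv2.INTER_CUBIC))
crop("side",240,130,400,330,3.8,"pics/c1.png") if False else crop("side",240,180,400,320,5,"pics/c1.png")
crop("scene",280,150,480,350,3,"pics/c2.png")
E
```

```text
[[ 0.445   0.1444  0.012 ]
 [ 0.7539  0.1458  0.012 ]
 [ 0.4466 -0.024   0.012 ]
 [ 0.4403  0.1521  0.012 ]
 [ 0.7656  0.1558  0.012 ]
 [ 0.436  -0.0341  0.012 ]]
[[0.5135 0.0924 0.052 ]
 [0.5415 0.0826 0.052 ]
 [0.502  0.1179 0.052 ]
 [0.4896 0.0794 0.052 ]
 [0.5827 0.093  0.052 ]]
wrist block/plate [0.51053817 0.10240123 0.05254879] [0.49459772 0.02555247 0.01102156] [0.58532786 0.13042698 0.01342614]
side plate [0.53476204 0.0127943  0.01181661] [0.52016489 0.07419588 0.04990056]
```

View pics/c1.png

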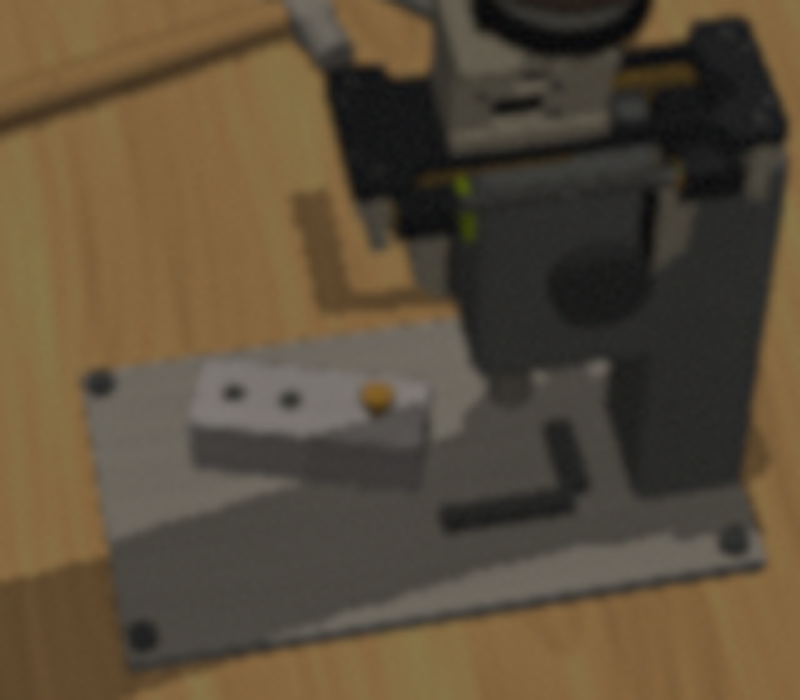

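View pics/c2.png

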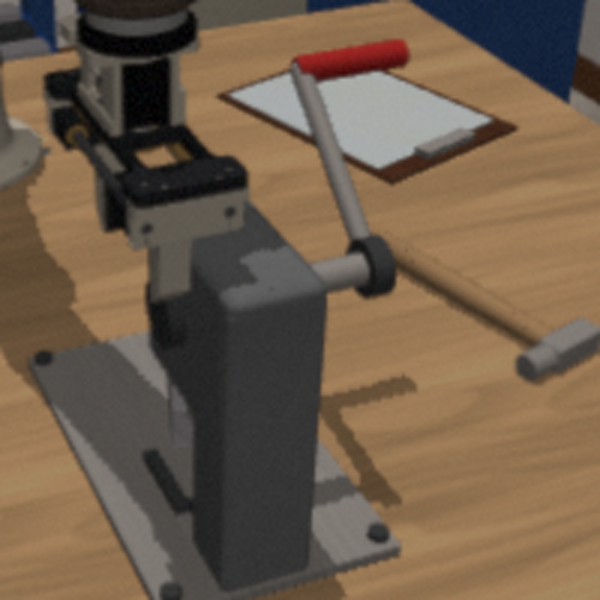

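Emit:
arm_command(
  commands=[
    [[0, 0, -0.06, 0, 0, 0], [0, 0, -0.12, 0, 0, 0], [-0.03, 0, -0.13, 0, 0, -0.18], [-0.06, -0.02, -0.13, 0, 0, -0.36], [-0.09, -0.04, -0.13, 0, 0, -0.54]],
  ],
)

```text
t: 0.78
tcp_pos: [0.5586, 0.0402, 0.356]
tcp_rot: [-180.0, 0.1, 31.2]
contact_force: [-1.1, -0.0, -0.4]
gripper_width: 1.001
```

Emit:
arm_command(
  commands=[
    [[0.001, -0.012, 0, 0, 0, -0.18], [0.002, -0.024, 0, 0, 0, -0.36], [0.003, -0.036, 0, 0, 0, -0.54], [0.004, -0.045, 0, 0, 0, -0.69], [0.004, -0.045, 0, 0, 0, -0.69]],
  ],
)

```text
t: 1.4
tcp_pos: [0.5383, 0.0815, 0.3559]
tcp_rot: [-179.9, 0.0, 70.8]
contact_force: [0.1, 0.4, 0.4]
gripper_width: 1.0
```

```bash
cat > look.py <<'E'
import sys
from bench import ctrl
from h import *
def look(tag,names=("wrist",)):
    d={};s=ctrl.observe();d["state"]=s
    for n in names:
        d[n]=ctrl.get_image(n);cv2.imwrite(f"pics/{n}{tag}.png",d[n]["frame"][:,:,::-1])
    pickle.dump(d,open(f"d{tag}.pkl","wb"))
    print(s["t"],s["tcp_pos"],s["tcp_rot"],s["qpos"],s["contact_force"],s["gripper_width"]);return d
if __name__=="__main__": look(sys.argv[1],sys.argv[2:])
E
python3 look.py 1 wrist side scene
```

```text
1.4 [0.53827076 0.08145857 0.35588269] [-1.79891987e+02  3.30841478e-02  7.07817077e+01] [ 22.1559737   13.69936285 -40.13526385  93.93499429   9.02187864
  75.78687953  51.36627661] [0.08184479 0.38786049 0.39344695] 0.9996486156362184
```

View pics/wrist1.png

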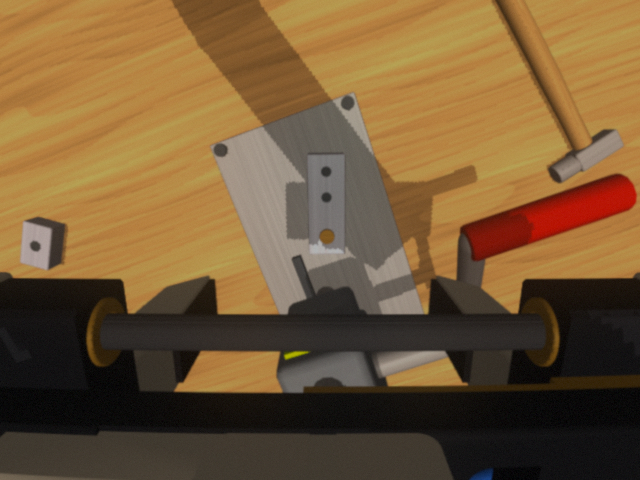

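View pics/side1.png

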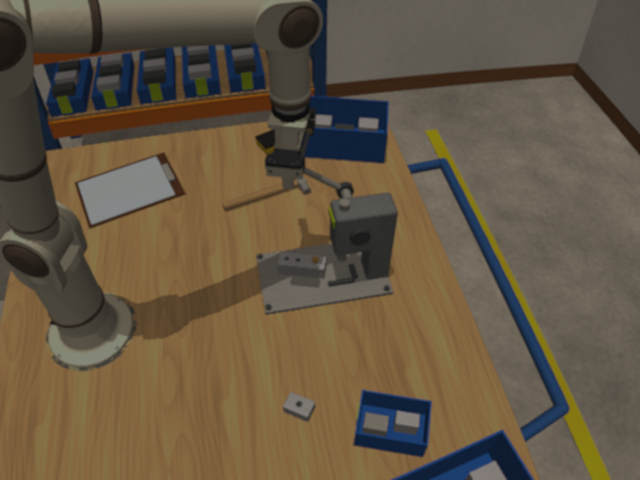

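The wrist view shows the block's top from (307,153) to (345,250), with dots at (326,171) and (326,197) and the pin at (327,236). It also shows bolts at (221,150) and (348,102), the side stop at about (303,275), and the red grip from (470,245) to (630,190). The side view shows the whole press clear of the arm.

Run:
```python
from h import *
d=pickle.load(open("d1.pkl","rb"));s=d["state"];w=d["wrist"];sd=d["side"]
def blob(im,x,y,r,thr=None):
    g=cv2.cvtColor(im["frame"],cv2.COLOR_RGB2GRAY)[y-r:y+r+1,x-r:x+r+1].astype(float)
    t=(g.min()+np.median(g))/2
    n,l,st,c=cv2.connectedComponentsWithStats((g<t).astype(np.uint8));i=1+np.argmax(st[1:,4]);return c[i]+[x-r,y-r],st[i,4]
for n,im,pts in (("wrist",w,[(221,150),(348,102)]),("side",sd,[(261,257),(268,307),(387,288)])):
    for p in pts:
        c,a=blob(im,*p,9 if n=="wrist" else 5);print(n,c.round(1),a,onz(im,[c],0.016,s)[0].round(4))
for p in [(326,171),(326,197)]:
    c,a=blob(w,*p,8);print("dot",c.round(2),onz(w,[c],0.052,s)[0].round(4))
hsv=cv2.cvtColor(w["frame"],cv2.COLOR_RGB2HSV)
m=((hsv[...,0]>10)&(hsv[...,0]<25)&(hsv[...,1]>120)).astype(np.uint8)[220:250,310:345]
c=cv2.moments(m);print("pin",310+c['m10']/c['m00'],220+c['m01']/c['m00'],onz(w,[(310+c['m10']/c['m00'],220+c['m01']/c['m00'])],0.067,s))
P=cloud(w,s)
print("block top z",np.nanmedian(P[180:190,315:340,2]),"plate z",np.nanmedian(P[130:145,280:300,2]),"pin z",P[234:239,324:330,2])
# block top by depth
m=((P[...,2]>0.044)&(P[...,2]<0.060)&(P[...,0]>0.45)&(P[...,0]<0.66)&(P[...,1]>0.03)&(P[...,1]<0.15)).astype(np.uint8)
m[:130]=0;m[262:]=0;m[:,:295]=0;m[:,355:]=0
k=np.argwhere(m)[:,::-1].astype(float);r=cv2.minAreaRect(onz(w,k,0.052,s)[:,:2].astype(np.float32)*1000);print(r,m.sum())
# red grip
m=((hsv[...,0]<8)|(hsv[...,0]>172))&(hsv[...,1]>150)&(hsv[...,2]>60);m[:, :400]=0
Q=P[m];print("grip pts",m.sum(),np.nanmin(Q,0),np.nanmax(Q,0),np.nanmedian(Q,0))
ys=Q[:,1]
for a in np.arange(np.nanmin(ys),np.nanmax(ys),0.015):
    q=Q[(ys>a)&(ys<a+.015)];print(round(a,3),len(q),np.nanmin(q[:,0]).round(4),np.nanmax(q[:,0]).round(4),np.nanmax(q[:,2]).round(4))
g=w["frame"][90:300,200:440,::-1];cv2.imwrite("pics/c3.png",cv2.resize(g,None,fx=2.8,fy=2.8,interpolation=cv2.INTER_CUBIC))
```

```text
wrist [220.2 149.6] 132 [ 0.4483 -0.023   0.016 ]
wrist [347.1 102.4] 136 [0.4476 0.1425 0.016 ]
side [259.5 256.5] 16 [0.4466 0.1381 0.016 ]
side [267.9 306.9] 22 [ 0.4473 -0.0263  0.016 ]
side [386.2 288. ] 23 [ 0.7511 -0.0256  0.016 ]
dot [325.63 171.19] [0.5135 0.0921 0.052 ]
dot [326. 197.] [0.5421 0.0826 0.052 ]
pin 326.54140127388536 236.27388535031847 [[0.58360759 0.06872123 0.067     ]]
block top z 0.05264624221581843 plate z 0.012940100206879301 pin z [[0.06522342 0.0665158  0.06581366 0.06607694 0.06423746 0.06472503]
 [0.06393371 0.06535011 0.06425248 0.06427353 0.06460261 0.06464793]
 [0.0647296  0.06509291 0.06467417 0.06482925 0.06344115 0.06501339]
 [0.06495089 0.06311884 0.06587895 0.06519933 0.06536157 0.06351018]
 [0.06504643 0.06554369 0.0663472  0.06537984 0.06487587 0.06424677]]
((550.9879760742188, 79.27011108398438), (43.0037841796875, 118.92558288574219), 71.50350952148438) 3500
grip pts 6453 [ 5.43366036e-01  1.58072581e-01 -2.21286612e-04] [0.7004035  0.46084939 0.31693121] [0.55133385 0.20292827 0.3128904 ]
0.158 1093 0.5439 0.5649 0.3161
0.173 1055 0.5438 0.5639 0.316
0.188 1071 0.5436 0.5642 0.3158
0.203 1074 0.5434 0.5643 0.3169
0.218 1065 0.5434 0.5639 0.3164
0.233 1037 0.5435 0.5639 0.3168
0.248 28 0.5449 0.5612 0.3146Traceback (most recent call last):
  File "<stdin>", line 26, in <module>
    res = np.fmin.reduce(a, axis=axis, out=out, **kwargs)
ValueError: zero-size array to reduction operation fmin which has no identity
```

Run:
```python
from h import *
for f in ("d0.pkl","d1.pkl"):
    d=pickle.load(open(f,"rb"));s=d["state"];t=s["tcp_pos"]
    Rt=R.from_euler('xyz',s["tcp_rot"],degrees=True).as_matrix()
    for n in ("scene","side"):
        P=cloud(d[n]).reshape(-1,3);q=(P-t)@Rt
        q=q[(np.abs(q[:,0])<.13)&(np.abs(q[:,1])<.13)&(q[:,2]>-.5)&(q[:,2]<.0)]
        print(f,n)
        for a in np.arange(0.05,.46,.03):
            k=q[(-q[:,2]>a)&(-q[:,2]<a+.03)]
            if len(k)>5: print(round(a,2),len(k),"x",np.percentile(k[:,0],[1,99]).round(3),"y",np.percentile(k[:,1],[1,99]).round(3))
```

```text
d0.pkl scene
0.05 410 x [-0.079  0.089] y [-0.034  0.037]
0.08 1535 x [-0.09   0.096] y [-0.034  0.037]
0.11 504 x [-0.046  0.019] y [-0.025  0.025]
0.14 426 x [-0.047  0.038] y [-0.033  0.038]
0.17 609 x [-0.014  0.04 ] y [-0.034  0.039]
0.2 720 x [-0.007  0.04 ] y [-0.032  0.039]
0.23 741 x [-0.005  0.038] y [-0.033  0.038]
0.26 808 x [-0.003  0.039] y [-0.042  0.038]
0.29 801 x [-0.003  0.041] y [-0.03   0.041]
0.32 1183 x [-0.042  0.049] y [-0.049  0.053]
0.35 1642 x [-0.062  0.053] y [-0.051  0.057]
0.38 1968 x [-0.11   0.048] y [-0.048  0.064]
0.41 1238 x [-0.125  0.008] y [-0.038  0.07 ]
d0.pkl side
0.05 219 x [-0.089  0.084] y [-0.022  0.041]
0.08 1743 x [-0.096  0.092] y [-0.03  0.04]
0.11 458 x [-0.088  0.077] y [-0.022  0.037]
0.14 437 x [-0.052  0.024] y [-0.031  0.041]
0.17 384 x [-0.041  0.034] y [-0.003  0.044]
0.2 460 x [-0.041  0.034] y [-0.002  0.044]
0.23 458 x [-0.039  0.031] y [0.005 0.043]
0.26 486 x [-0.039  0.032] y [0.001 0.042]
0.29 383 x [-0.039  0.031] y [0.005 0.046]
0.32 420 x [-0.053  0.048] y [0.035 0.058]
0.35 951 x [-0.096  0.051] y [0.036 0.061]
0.3
[... 481 characters left out ...]
[0.002 0.04 ]
0.29 239 x [-0.038  0.035] y [0.008 0.04 ]
d1.pkl side
0.05 256 x [-0.094  0.08 ] y [-0.034  0.037]
0.08 1087 x [-0.1    0.085] y [-0.034  0.037]
0.11 340 x [-0.078 -0.007] y [-0.021  0.029]
0.14 654 x [-0.056 -0.011] y [-0.034  0.038]
0.17 486 x [-0.043  0.002] y [-0.034  0.04 ]
0.2 556 x [-0.044 -0.003] y [-0.035  0.041]
0.23 569 x [-0.042 -0.004] y [-0.033  0.039]
0.26 598 x [-0.043 -0.004] y [-0.034  0.039]
0.29 500 x [-0.044 -0.004] y [-0.032  0.039]
0.32 659 x [-0.08  -0.012] y [-0.05   0.057]
0.35 1550 x [-0.127 -0.01 ] y [-0.108  0.06 ]
0.38 1976 x [-0.129 -0.016] y [-0.093  0.054]
0.41 1145 x [-0.129 -0.043] y [-0.11   0.013]
0.44 46 x [-0.13  -0.116] y [-0.127 -0.109]
```

Emit:
arm_command(
  commands=[
    [[0.0005, -0.05, 0, 0, 0, -0.007], [0.001, -0.096, 0.0, 0, 0, -0.013], [0.001, -0.096, 0.05, 0, 0, -0.013], [0.001, -0.096, 0.11, 0, 0, -0.013], [0.001, -0.096, 0.17, 0, 0, -0.013]],
  ],
  gripper=1,
  newtons=20,
)

```text
t: 2.17
tcp_pos: [0.4491, 0.1121, 0.185]
tcp_rot: [179.9, 0.0, 71.1]
contact_force: [1.0, 0.2, -0.7]
gripper_width: 0.997
```

```bash
python3 look.py 2 wrist
```

```text
2.175 [0.44909623 0.11210074 0.18495941] [1.79946673e+02 3.15655171e-02 7.11312202e+01] [ 19.4776776   14.69924346 -41.68970508 116.81336266  12.31841883
  52.72725369  42.33412129] [ 1.04425876  0.20882888 -0.72485831] 0.9969944298284511
```

View pics/wrist2.png

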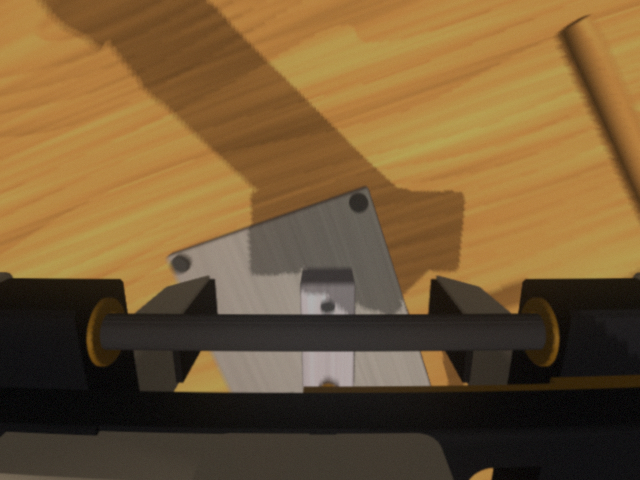

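The block's plain end sits centred at (328,270) between the fingers and lines up with them. I'll descend.

Emit:
arm_command(
  commands=[
    [[0, 0, 0.055, 0, 0, -0.005], [0, 0, 0.11, 0, 0, -0.005], [0, 0, 0.15, 0, 0, -0.005], [0, 0, 0.161, 0, 0, -0.005], [0, 0, 0.161, 0, 0, -0.005]],
  ],
)

```text
t: 2.85
tcp_pos: [0.4423, 0.1106, 0.0173]
tcp_rot: [-179.4, 0.3, 71.4]
contact_force: [0.6, 0.5, -0.3]
gripper_width: 1.004
```

Emit:
arm_command(
  commands=[
    [[0.001, 0.005, -0.006, -0.008, -0.008, 0], [0.003, 0.025, -0.006, -0.008, -0.008, 0], [0.005, 0.045, -0.005, -0.008, -0.008, 0], [0.005, 0.065, -0.005, -0.008, -0.008, 0], [0.005, 0.065, -0.005, -0.008, -0.008, 0]],
  ],
)

```text
t: 3.48
tcp_pos: [0.5088, 0.0941, 0.0238]
tcp_rot: [179.9, 0.7, 71.2]
contact_force: [-0.0, 0.5, -0.5]
gripper_width: 0.996
```

Emit:
arm_command(
  commands=[
    [[0, 0, 0, 0, 0, 0], [0, 0, 0, 0, 0, 0], [0, 0, 0, 0, 0, 0], [0, 0, 0, 0, 0, 0], [0, 0, 0, 0, 0, 0]],
  ],
  gripper=-1,
  newtons=15,
)

```text
t: 4.1
tcp_pos: [0.5085, 0.0943, 0.0237]
tcp_rot: [179.9, 0.7, 71.2]
contact_force: [0.0, 2.7, -0.3]
gripper_width: 0.504
```

```bash
python3 look.py 3 side scene
```

```text
4.1 [0.50853695 0.09427906 0.02366385] [179.91956925   0.66056666  71.23721972] [ 11.15020899  34.71012538 -31.04681405 114.94344185  29.24066691
  38.41924419  32.28230335] [ 0.00936701  2.69833337 -0.26452862] 0.5036628229181555
```

Emit:
arm_command(
  commands=[
    [[0, 0, 0, 0, 0, 0], [0, 0, 0, 0, 0, 0], [0, 0, 0, 0, 0, 0]],
  ],
)

```text
t: 4.58
tcp_pos: [0.5086, 0.0945, 0.0237]
tcp_rot: [179.9, 0.6, 71.2]
contact_force: [-0.5, 1.0, 0.6]
gripper_width: 0.479
```

Run:
```python
from look import *
d=look(4,("side",))
im=d["side"];g=im["frame"][190:330,240:400,::-1];cv2.imwrite("pics/c4.png",cv2.resize(g,None,fx=5,fy=4.2,interpolation=cv2.INTER_CUBIC))
```

```text
4.575 [0.50859132 0.0945065  0.02368769] [179.91954292   0.64156216  71.24968387] [ 11.15119985  34.71442856 -31.06411746 114.93775309  29.23633502
  38.41293406  32.28657825] [-0.48536273  0.95248088  0.63166619] 0.4785281879635022
```

View pics/c4.png

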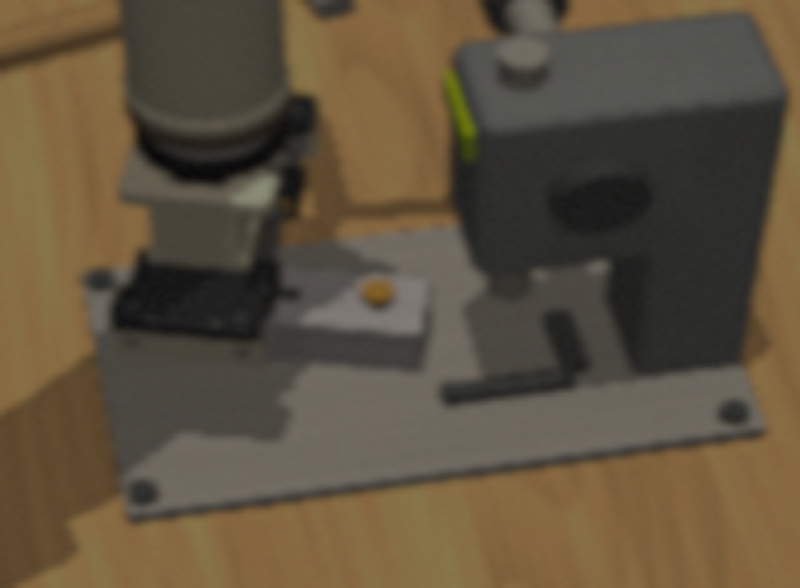

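Emit:
arm_command(
  commands=[
    [[-0.006, 0.008, 0, 0, 0, -0.07], [-0.013, 0.018, 0, 0, 0, -0.15], [-0.022, 0.03, 0, 0, 0, -0.24], [-0.032, 0.044, 0, 0, 0, -0.3325], [-0.032, 0.044, 0, 0, 0, -0.3325]],
  ],
)

```text
t: 5.25
tcp_pos: [0.5405, 0.0486, 0.0238]
tcp_rot: [-179.9, 0.6, 90.1]
contact_force: [1.1, -1.3, -1.2]
gripper_width: 0.483
```

Emit:
arm_command(
  commands=[
    [[0, 0.006, 0, 0, 0, 0], [0, 0.012, 0, 0, 0, 0], [0, 0.018, 0, 0, 0, -0.002], [0, 0.021, 0, 0, 0, -0.003], [0, 0.021, 0, 0, 0, -0.003]],
  ],
)

```text
t: 5.88
tcp_pos: [0.5594, 0.0497, 0.0236]
tcp_rot: [-179.7, 0.7, 90.2]
contact_force: [-4.4, -0.9, 4.4]
gripper_width: 0.479
```

Run:
```python
from look import *
d=look(5,("side",))
im=d["side"];g=im["frame"][190:330,240:400,::-1];cv2.imwrite("pics/c5.png",cv2.resize(g,None,fx=5,fy=4.2,interpolation=cv2.INTER_CUBIC))
```

```text
5.875 [0.5593785  0.04966239 0.02362685] [-179.67619014    0.67974575   90.23874709] [ 18.8350011   39.25524718 -35.13086876 108.46358972  33.09191792
  43.25371441  54.92585136] [-4.43868282 -0.85210974  4.35795162] 0.4789312774834911
```

View pics/c5.png

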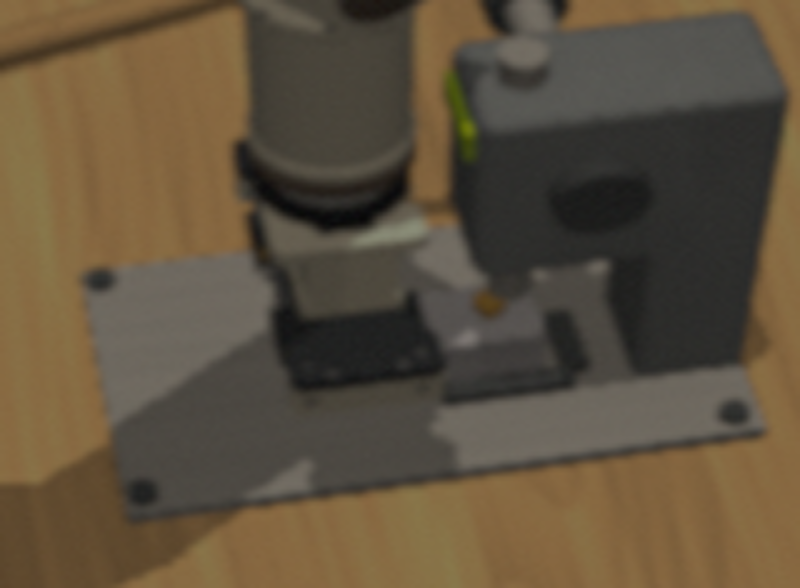

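Emit:
arm_command(
  commands=[
    [[0, 0.003, 0, 0, 0, 0], [0, 0.005, 0, 0, 0, 0], [0, 0.007, 0, 0, 0, 0], [0, 0.0085, 0, 0, 0, 0], [0, 0.0085, 0, 0, 0, 0]],
  ],
)

```text
t: 6.55
tcp_pos: [0.5647, 0.0504, 0.0236]
tcp_rot: [-179.4, 0.8, 90.2]
contact_force: [-7.4, -1.4, 10.3]
gripper_width: 0.482
```

Emit:
arm_command(
  commands=[
    [[0, 0.002, -0.001, 0, -0.008, 0], [0, 0.003, -0.001, 0, -0.008, 0], [0, 0.004, -0.001, 0, -0.008, 0], [0, 0.005, -0.001, 0, -0.008, 0]],
  ],
)

```text
t: 7.05
tcp_pos: [0.5679, 0.0509, 0.0239]
tcp_rot: [-179.2, 1.2, 90.2]
contact_force: [-8.6, 0.9, 1.7]
gripper_width: 0.478
```

Run:
```python
from look import *
d=look(6,("side","wrist"))
im=d["side"];g=im["frame"][230:310,300:400,::-1];cv2.imwrite("pics/c6.png",cv2.resize(g,None,fx=7,fy=7,interpolation=cv2.INTER_CUBIC))
```

```text
7.05 [0.56786382 0.05090337 0.02394463] [-179.18491888    1.21402236   90.22084536] [ 18.02890041  40.05247116 -34.86852127 106.7323434   33.10329815
  44.81139735  54.93323285] [-8.55504516  0.92384326  1.71350858] 0.4777693935460999
```

View pics/c6.png

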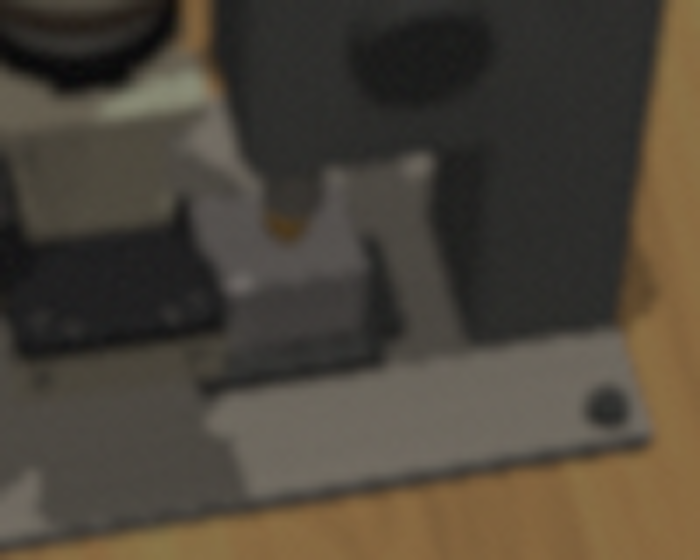

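View pics/wrist6.png

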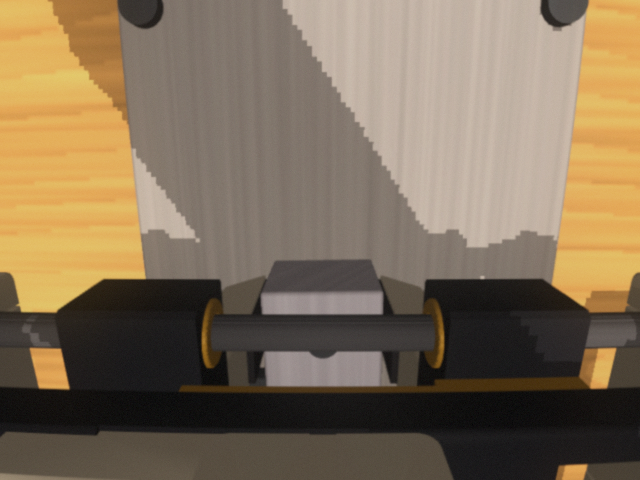

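The pin is now next to the ram, the block's end is about at the rear stop, and a gap to the side stop remains. I'll slide it in −y.

Emit:
arm_command(
  commands=[
    [[-0.002, 0.0, -0.0005, 0, -0.01, 0], [-0.004, 0.0, -0.0005, 0, -0.01, 0], [-0.0055, 0.0, -0.0005, 0, -0.01, 0], [-0.007, 0.0, -0.0005, 0, -0.01, 0], [-0.007, 0.0, -0.0005, 0, -0.01, 0]],
  ],
)

```text
t: 7.78
tcp_pos: [0.5679, 0.0462, 0.0246]
tcp_rot: [-179.2, 1.6, 90.3]
contact_force: [-1.9, 7.2, -2.2]
gripper_width: 0.483
```

Emit:
arm_command(
  commands=[
    [[-0.002, 0.001, 0, 0, -0.008, 0], [-0.004, 0.001, 0, 0, -0.01, 0], [-0.005, 0.001, 0, 0, -0.01, 0], [-0.006, 0.001, 0, 0, -0.01, 0], [-0.006, 0.001, 0, 0, -0.01, 0]],
  ],
)

```text
t: 8.4
tcp_pos: [0.5678, 0.0458, 0.0246]
tcp_rot: [-179.2, 1.8, 90.5]
contact_force: [-5.5, 11.9, -2.7]
gripper_width: 0.482
```

Emit:
arm_command(
  commands=[
    [[-0.002, 0.002, 0, 0, 0, 0], [-0.003, 0.004, 0, 0, 0, 0], [-0.003, 0.006, 0, 0, 0, 0], [-0.003, 0.006, 0, 0, 0, 0]],
  ],
)

```text
t: 8.9
tcp_pos: [0.5682, 0.046, 0.0239]
tcp_rot: [-178.6, 1.7, 90.7]
contact_force: [-16.6, 8.1, 8.1]
gripper_width: 0.476
```

Run:
```python
from look import *
d=look(7,("side",))
im=d["side"];g=im["frame"][230:310,300:400,::-1];cv2.imwrite("pics/c7.png",cv2.resize(g,None,fx=7,fy=7,interpolation=cv2.INTER_CUBIC))
```

```text
8.9 [0.56816224 0.04600884 0.02388985] [-178.62633211    1.67650068   90.65083957] [ 18.10722898  40.31268249 -34.77961739 106.22006003  33.18229841
  45.75537874  55.636582  ] [-16.61681276   8.1341618    8.1347238 ] 0.4761917830224725
```

View pics/c7.png

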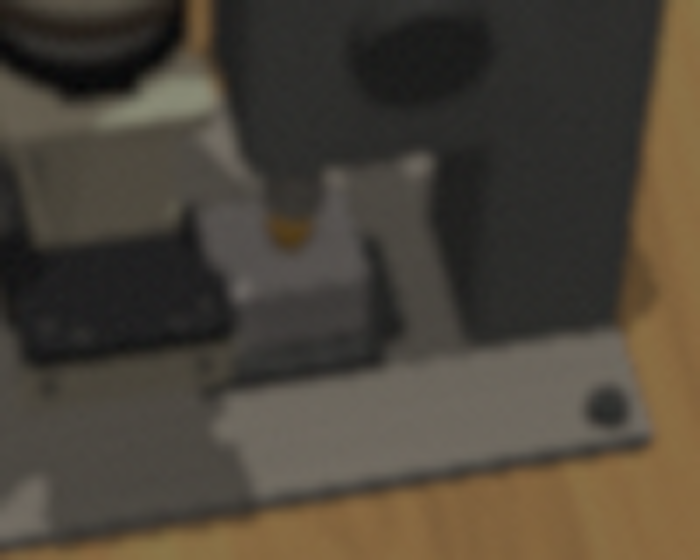

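Pushing 6 mm in +x moved the tool only 0.4 mm and raised the force to 16 N, so the block is on the rear stop. In −y it is also held. I'll release and check.

Emit:
arm_command(
  commands=[
    [[0, 0, 0, 0, 0, 0], [0, 0, 0, 0, 0, 0], [0, 0, 0, 0, 0, 0], [0, 0, 0, 0, 0, 0]],
  ],
  gripper=0.6,
)

```text
t: 9.45
tcp_pos: [0.5689, 0.0453, 0.0241]
tcp_rot: [-178.7, 1.7, 90.6]
contact_force: [-0.1, 0.0, 0.1]
gripper_width: 0.795
```

Emit:
arm_command(
  commands=[
    [[0, -0.01, 0, -0.01, -0.008, 0], [0, -0.03, 0, -0.03, -0.023, 0], [0, -0.05, 0, -0.03, -0.023, 0], [0, -0.075, -0.01, -0.03, -0.023, 0], [0, -0.085, -0.04, -0.03, -0.023, 0]],
  ],
)

```text
t: 10.07
tcp_pos: [0.4809, 0.0452, 0.0651]
tcp_rot: [179.9, 3.1, 90.7]
contact_force: [0.9, -0.3, 1.0]
gripper_width: 0.799
```

Run:
```python
from look import *
d=look(8,("side","wrist"))
im=d["side"];g=im["frame"][230:310,300:400,::-1];cv2.imwrite("pics/c8.png",cv2.resize(g,None,fx=7,fy=7,interpolation=cv2.INTER_CUBIC))
```

```text
10.075 [0.48094308 0.04521787 0.06510332] [179.85145539   3.09677214  90.67148777] [ 20.36795797  29.03785622 -37.67521672 118.83028529  30.9886619
  42.38156686  52.9057971 ] [ 0.90612804 -0.28822666  0.99328818] 0.7989881753492006
```

View pics/c8.png

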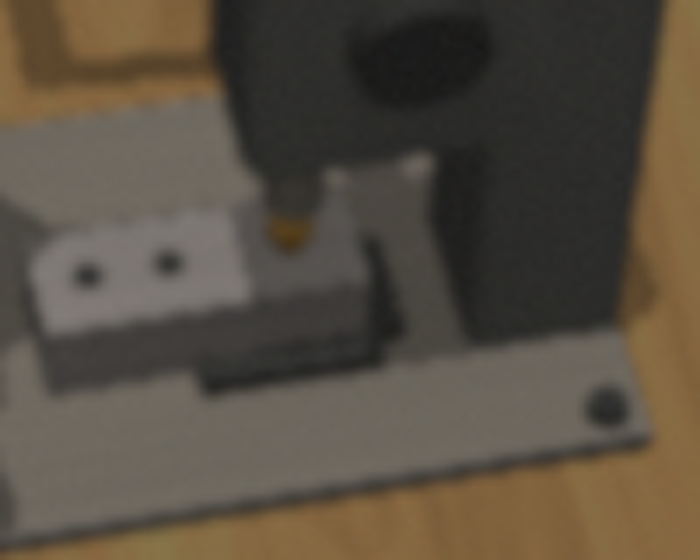

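View pics/wrist8.png

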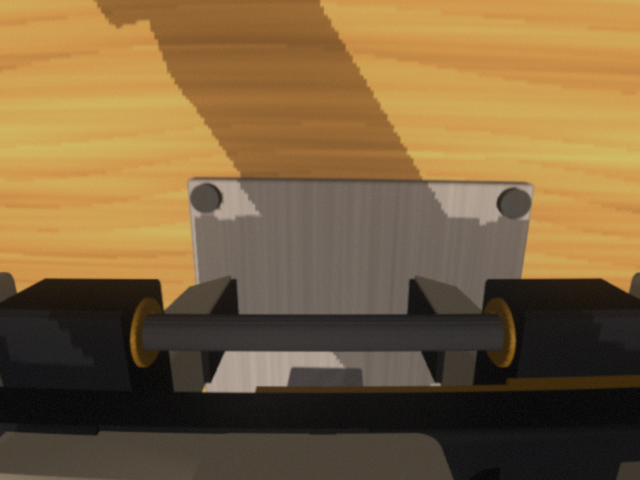

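Emit:
arm_command(
  commands=[
    [[0, 0, -0.05, 0, 0.02, 0], [0, 0.0, -0.11, 0, 0.04, 0], [0, 0.0, -0.17, 0, 0.054, 0.0], [0, 0.0, -0.21, 0, 0.054, 0.0], [0, 0.0, -0.21, 0, 0.054, 0.0]],
  ],
  gripper=-1,
)

```text
t: 10.8
tcp_pos: [0.4845, 0.0574, 0.2805]
tcp_rot: [179.0, 0.1, 90.6]
contact_force: [-0.6, 0.3, 0.0]
gripper_width: 0.303
```

Run:
```python
from look import *
d=look(9,("side","wrist"))
```

```text
10.8 [0.48447183 0.0574085  0.28053031] [1.79011708e+02 7.68960539e-02 9.06437268e+01] [ 34.81713816  10.88809182 -50.02164777 108.00360826   9.59106539
  64.31663816  71.90478395] [-0.62395097  0.26621067  0.04611998] 0.303031927146262
```

View pics/wrist9.png

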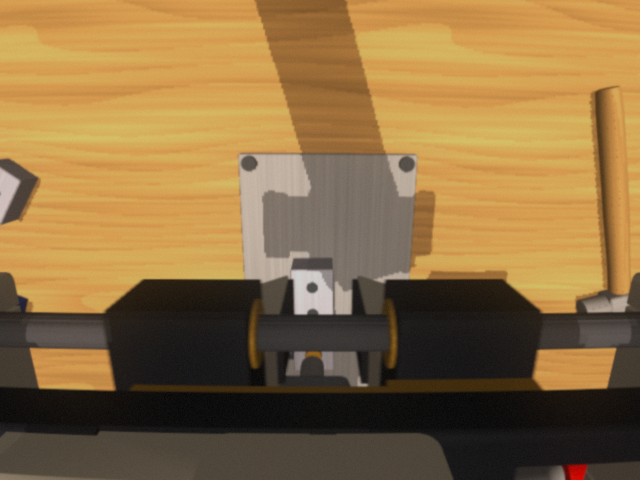

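Run:
```python
from h import *
d=pickle.load(open("d9.pkl","rb"));s=d["state"];w=d["wrist"]
def blob(im,x,y,r):
    g=cv2.cvtColor(im["frame"],cv2.COLOR_RGB2GRAY)[y-r:y+r+1,x-r:x+r+1].astype(float)
    t=(g.min()+np.median(g))/2
    wt=np.clip(t-g,0,None);v,u=np.mgrid[:2*r+1,:2*r+1]
    return np.array([(wt*u).sum(),(wt*v).sum()])/wt.sum()+[x-r,y-r]
B=[onz(w,[blob(w,*p,9)],0.016,s)[0] for p in [(249,163),(406,163)]];print("bolts",np.round(B,4))
v=B[1]-B[0];print("press yaw",np.degrees(np.arctan2(-v[0],v[1])))
c=blob(w,312,288,7);print("dot",c,onz(w,[c],.052,s))
g=w["frame"][255:345,280:345,::-1];cv2.imwrite("pics/c9.png",cv2.resize(g,None,fx=6,fy=6,interpolation=cv2.INTER_CUBIC))
# block long edges by row gradient
gr=cv2.cvtColor(w["frame"],cv2.COLOR_RGB2GRAY).astype(float)
L=[];Rr=[]
for y in range(272,308,2):
    r=np.convolve(gr[y,285:342],[1,0,-1],'same');r[:2]=0;r[-2:]=0
    # edges
    a=285+np.argmax(r[:20]);b=285+35+np.argmin(r[35:]);L.append((a,y));Rr.append((b,y))
print(L,Rr)
```

```text
bolts [[ 0.4503 -0.022   0.016 ]
 [ 0.4494  0.1429  0.016 ]]
press yaw 0.28589449794197885
dot [311.6661384  287.30198979] [[0.5756869  0.04501663 0.052     ]]
[(np.int64(291), 272), (np.int64(291), 274), (np.int64(287), 276), (np.int64(288), 278), (np.int64(293), 280), (np.int64(293), 282), (np.int64(293), 284), (np.int64(293), 286), (np.int64(293), 288), (np.int64(293), 290), (np.int64(293), 292), (np.int64(293), 294), (np.int64(293), 296), (np.int64(293), 298), (np.int64(293), 300), (np.int64(293), 302), (np.int64(293), 304), (np.int64(293), 306)] [(np.int64(320), 272), (np.int64(322), 274), (np.int64(322), 276), (np.int64(323), 278), (np.int64(324), 280), (np.int64(325), 282), (np.int64(326), 284), (np.int64(328), 286), (np.int64(331), 288), (np.int64(332), 290), (np.int64(332), 292), (np.int64(332), 294), (np.int64(332), 296), (np.int64(332), 298), (np.int64(332), 300), (np.int64(332), 302), (np.int64(332), 304), (np.int64(332), 306)]
```

View pics/c9.png

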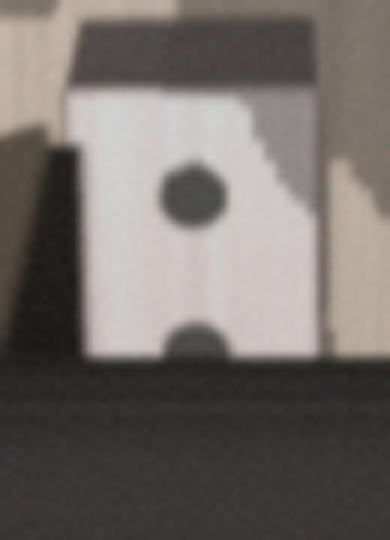

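Emit:
arm_command(
  commands=[
    [[-0.004, -0.001, 0.055, 0.017, 0, 0.0], [-0.008, -0.001, 0.115, 0.017, 0, 0.003], [-0.012, -0.001, 0.175, 0.017, 0, 0.006], [-0.0133, -0.001, 0.225, 0.017, 0, 0.006], [-0.0133, -0.001, 0.24, 0.017, 0, 0.006]],
  ],
)

```text
t: 11.52
tcp_pos: [0.4792, 0.043, 0.0328]
tcp_rot: [-179.1, 0.0, 90.4]
contact_force: [-0.1, 0.2, -0.2]
gripper_width: 0.007
```

Emit:
arm_command(
  commands=[
    [[0.001, 0.02, 0.001, -0.01, 0, 0], [0.001, 0.04, 0.001, -0.015, 0, 0], [0.001, 0.052, 0.001, -0.015, 0, 0], [0.001, 0.055, 0.001, -0.015, 0, 0], [0.001, 0.057, 0.001, -0.015, 0, 0]],
  ],
)

```text
t: 12.15
tcp_pos: [0.5364, 0.0444, 0.0315]
tcp_rot: [-180.0, 0.0, 90.4]
contact_force: [-0.4, 0.2, 0.4]
gripper_width: 0.003
```

Emit:
arm_command(
  commands=[
    [[0, 0.003, 0, 0, 0, 0], [0, 0.006, 0, 0, 0, 0], [0, 0.008, 0, 0, 0, 0], [0, 0.01, 0, 0, 0, 0], [0, 0.01, 0, 0, 0, 0]],
  ],
)

```text
t: 12.78
tcp_pos: [0.5419, 0.0443, 0.0306]
tcp_rot: [-179.5, 0.1, 90.4]
contact_force: [-10.5, -0.1, 8.1]
gripper_width: 0.004
```

Emit:
arm_command(
  commands=[
    [[0, 0.004, -0.002, 0, 0, 0], [0, 0.006, -0.002, 0, 0, 0], [0, 0.007, -0.002, 0, 0, 0]],
  ],
)

```text
t: 13.15
tcp_pos: [0.5419, 0.0451, 0.0307]
tcp_rot: [-178.8, 0.2, 90.5]
contact_force: [-16.5, 1.7, 7.3]
gripper_width: 0.002
```

The block doesn't move under 16 N, so it is seated on the rear stop. I'll retreat and look from above with the jaws open.

Emit:
arm_command(
  commands=[
    [[0, -0.02, 0, 0.0, 0, 0], [0, -0.05, -0.01, -0.0, 0, 0], [0, -0.06, -0.06, -0.02, 0, 0], [0, -0.05, -0.12, -0.02, 0, 0], [0, -0.04, -0.18, -0.02, 0, 0]],
  ],
  gripper=1,
)

```text
t: 13.78
tcp_pos: [0.5054, 0.0454, 0.2133]
tcp_rot: [-180.0, 0.2, 90.6]
contact_force: [0.6, -0.3, -0.5]
gripper_width: 0.499
```

Emit:
arm_command(
  commands=[
    [[0, 0, -0.05, 0, 0, 0], [0, 0.0, -0.11, 0, 0, 0], [0, 0.0, -0.12, 0, 0, 0], [0, 0, -0.12, 0, 0, 0]],
  ],
)

```text
t: 14.28
tcp_pos: [0.5057, 0.0457, 0.3336]
tcp_rot: [180.0, 0.3, 90.5]
contact_force: [-0.4, 0.7, -0.8]
gripper_width: 0.933
```

Run:
```python
from look import *
d=look(10,("wrist","side"));w=d["wrist"]
g=w["frame"][100:300,220:440,::-1];cv2.imwrite("pics/c10.png",cv2.resize(g,None,fx=3.6,fy=3,interpolation=cv2.INTER_CUBIC))
```

```text
14.275 [0.50572742 0.04570188 0.33361615] [179.95391797   0.27304388  90.54027064] [ 36.36701163  11.67396924 -51.10359291 100.46659421   9.79949827
  72.40513429  73.39841364] [-0.38353772  0.71716617 -0.81568024] 0.9331044371590722
```

View pics/wrist10.png

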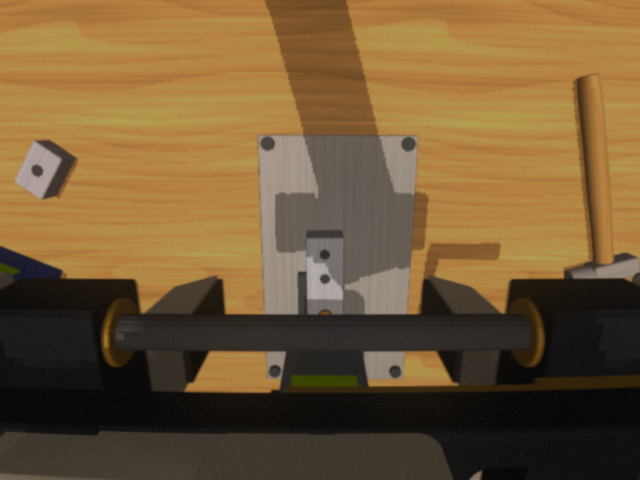

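Run:
```python
from h import *
d=pickle.load(open("d10.pkl","rb"));s=d["state"];w=d["wrist"]
def blob(im,x,y,r):
    g=cv2.cvtColor(im["frame"],cv2.COLOR_RGB2GRAY)[y-r:y+r+1,x-r:x+r+1].astype(float)
    t=(g.min()+np.median(g))/2
    wt=np.clip(t-g,0,None);v,u=np.mgrid[:2*r+1,:2*r+1]
    return np.array([(wt*u).sum(),(wt*v).sum()])/wt.sum()+[x-r,y-r]
px=np.array([blob(w,*p,9) for p in [(267,144),(408,144)]]+[blob(w,*p,6) for p in [(275,371),(395,371)]])
B=onz(w,px,0.016,s);print("bolts",px.round(1).tolist(),B.round(4).tolist())
src=np.array([[-.2,-.07],[-.2,.1],[.11,-.07],[.11,.1]])
M,_=cv2.estimateAffinePartial2D(src,B[:,:2]);print(M,np.degrees(np.arctan2(M[1,0],M[0,0])),np.hypot(M[0,0],M[1,0]))
A=M[:,:2];inv=lambda P:(np.linalg.inv(A)@(np.array(P)[:,:2]-M[:,2]).T).T*1000
dp=np.array([blob(w,325,254,6),blob(w,325,279,6)]);D=onz(w,dp,.052,s);q=inv(D);print("dots",dp,q,np.degrees(np.arctan2(q[1,1]-q[0,1],q[1,0]-q[0,0])))
gr=cv2.cvtColor(w["frame"],cv2.COLOR_RGB2GRAY).astype(float)
c=cv2.resize(w["frame"][222:320,290:360,::-1],None,fx=6,fy=6,interpolation=cv2.INTER_CUBIC);cv2.imwrite("pics/c10.png",c)
```

```text
bolts [[267.3, 143.0], [407.9, 143.6], [275.6, 367.2], [393.9, 367.7]] [[0.448, -0.0228, 0.016], [0.4471, 0.1423, 0.016], [0.7467, -0.0197, 0.016], [0.7458, 0.1425, 0.016]]Traceback (most recent call last):
  File "<stdin>", line 11, in <module>
cv2.error: OpenCV(4.12.0) /io/opencv/modules/calib3d/src/ptsetreg.cpp:1108: error: (-215:Assertion failed) count >= 0 && to.checkVector(2) == count in function 'estimateAffinePartial2D'
```

View pics/c10.png

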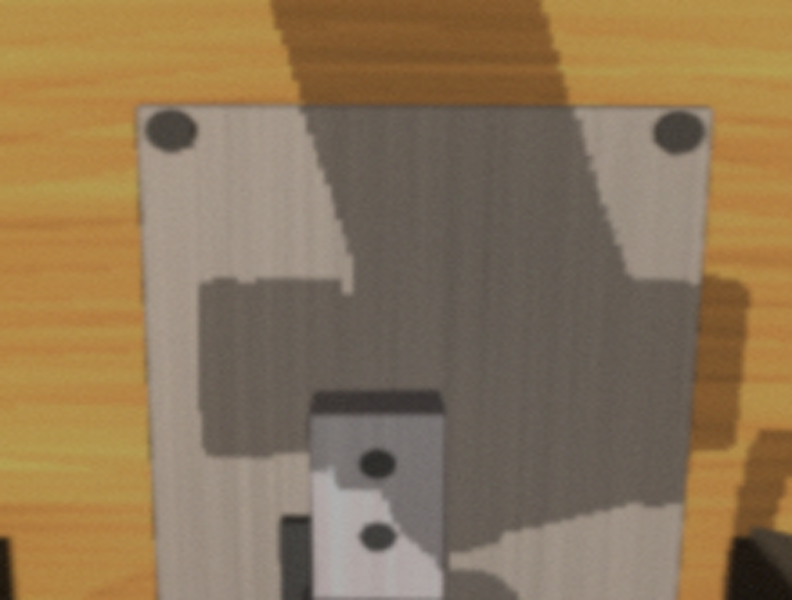

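Run:
```python
from h import *
d=pickle.load(open("d10.pkl","rb"));s=d["state"];w=d["wrist"]
def blob(im,x,y,r):
    g=cv2.cvtColor(im["frame"],cv2.COLOR_RGB2GRAY)[y-r:y+r+1,x-r:x+r+1].astype(float)
    t=(g.min()+np.median(g))/2
    wt=np.clip(t-g,0,None);v,u=np.mgrid[:2*r+1,:2*r+1]
    return np.array([(wt*u).sum(),(wt*v).sum()])/wt.sum()+[x-r,y-r]
g=cv2.cvtColor(w["frame"],cv2.COLOR_RGB2GRAY).astype(float)
def edge(rows,lo,hi,sg):
    P=[]
    for y in rows:
        r=np.gradient(cv2.GaussianBlur(g[y:y+1],(5,1),0)[0])*sg
        i=lo+np.argmax(r[lo:hi]);a,b,c=r[i-1],r[i],r[i+1];den=a-2*b+c
        P.append((i+(0.5*(a-c)/den if den else 0),y))
    return P
def fit(P,z,n):
    W=onz(w,P,z,s);vx,vy,x,y=cv2.fitLine(W[:,:2].astype(np.float32),cv2.DIST_HUBER,0,1e-5,1e-5).ravel()
    print(n,"yaw",round(np.degrees(np.arctan(vy/vx)),2),"y@x=.58",round(float(y+vy/vx*(.58-x)),4))
fit(edge(range(240,270),300,312,1),.052,"block L, plate->top"); fit(edge(range(276,305),300,312,1),.052,"block L over stop")
fit(edge(range(236,280),336,350,-1),.052,"block R-"); fit(edge(range(236,300),336,350,1),.052,"block R+")
fit(edge(range(150,300),252,270,1),.012,"plate L");fit(edge(range(150,280),405,422,1),.012,"plate R+");fit(edge(range(150,280),405,422,-1),.012,"plate R-")
fit(edge(range(278,308),292,304,-1),.022,"stop outer")
D=onz(w,[blob(w,325,254,6),blob(w,325,279,6)],.052,s);v=D[1]-D[0];print("dots",D.round(4),np.degrees(np.arctan2(v[1],v[0])))
c=cv2.resize(w["frame"][222:320,280:370,::-1],None,fx=6,fy=6,interpolation=cv2.INTER_CUBIC);cv2.imwrite("pics/c11.png",c)
```

```text
block L, plate->top yaw 1.09 y@x=.58 0.0251
block L over stop yaw 0.54 y@x=.58 0.0243
block R- yaw 0.56 y@x=.58 0.0664
block R+ yaw 1.59 y@x=.58 0.0707
plate L yaw 0.38 y@x=.58 -0.0323
plate R+ yaw -0.63 y@x=.58 0.1559
plate R- yaw 2.18 y@x=.58 0.1565
stop outer yaw 0.93 y@x=.58 0.0108
dots [[0.5726 0.0454 0.052 ]
 [0.6027 0.0459 0.052 ]] 0.9136847814012882
```

View pics/c11.png

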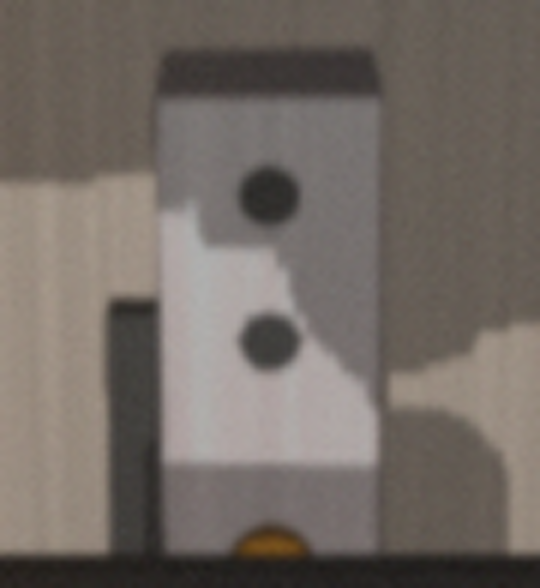

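The image suggests the block may sit 0.5–1.5 mm off the side stop and about 0.4° off square. I'll regrip it level and press it into both stops once more.

Emit:
arm_command(
  commands=[
    [[0, -0.026, 0.05, 0, 0, 0.004], [0, -0.026, 0.11, 0, 0.005, 0.004], [0, -0.026, 0.17, 0, 0.005, 0.004], [0, -0.026, 0.23, 0, 0.005, 0.004], [0, -0.026, 0.27, 0, 0.005, 0.004]],
  ],
)

```text
t: 15.0
tcp_pos: [0.4741, 0.0441, 0.0574]
tcp_rot: [-179.4, -0.1, 90.4]
contact_force: [1.2, -1.1, 0.2]
gripper_width: 1.003
```

Emit:
arm_command(
  commands=[
    [[0, 0, 0.015, 0, 0, 0], [0, 0.02, 0.025, 0, 0, 0]],
  ],
)

```text
t: 15.25
tcp_pos: [0.4908, 0.0444, 0.0303]
tcp_rot: [-179.1, -0.1, 90.5]
contact_force: [0.6, 0.2, -0.1]
gripper_width: 1.001
```

Emit:
arm_command(
  commands=[
    [[0, 0.025, 0.003, -0.014, 0, 0.003], [0.0005, 0.055, 0.003, -0.014, 0, 0.003], [0.0005, 0.074, 0.003, -0.014, 0, 0.003], [0.0005, 0.076, 0.003, -0.014, 0, 0.003], [0.0005, 0.076, 0.003, -0.014, 0, 0.003]],
  ],
  gripper=0.4,
)

```text
t: 15.88
tcp_pos: [0.5657, 0.0457, 0.0259]
tcp_rot: [-179.9, -0.1, 90.3]
contact_force: [-0.1, -0.1, 0.8]
gripper_width: 0.699
```

Emit:
arm_command(
  commands=[
    [[0, 0, 0, 0, 0, 0.001], [0, 0, 0, 0, 0, 0.001], [0, 0, 0, 0, 0, 0.001], [0, 0, 0, 0, 0, 0.001], [0, 0, 0, 0, 0, 0.001]],
  ],
  gripper=-1,
  newtons=15,
)

```text
t: 16.5
tcp_pos: [0.5649, 0.0463, 0.026]
tcp_rot: [-179.8, -0.1, 90.3]
contact_force: [-3.0, 2.1, 3.5]
gripper_width: 0.479
```

Emit:
arm_command(
  commands=[
    [[-0.002, 0.001, -0.001, 0, 0, 0.001], [-0.004, 0.001, -0.001, 0, 0, 0.002], [-0.005, 0.001, -0.001, 0, 0, 0.003], [-0.006, 0.001, -0.001, 0, 0, 0.004], [-0.006, 0.001, -0.001, 0, 0, 0.004]],
  ],
)

```text
t: 17.12
tcp_pos: [0.565, 0.0458, 0.0265]
tcp_rot: [-179.8, -0.5, 90.3]
contact_force: [-3.7, 11.6, -3.6]
gripper_width: 0.481
```

Emit:
arm_command(
  commands=[
    [[-0.005, 0.002, 0, 0, 0, 0.003], [-0.005, 0.004, 0, 0, 0, 0.004], [-0.005, 0.006, 0, 0, 0, 0.004], [-0.005, 0.006, 0, 0, 0, 0.004]],
  ],
)

```text
t: 17.62
tcp_pos: [0.5651, 0.0461, 0.0259]
tcp_rot: [-179.2, -0.7, 90.4]
contact_force: [-15.8, 10.7, 11.8]
gripper_width: 0.479
```

Emit:
arm_command(
  commands=[
    [[-0.001, 0.001, 0, 0, 0, 0], [-0.001, 0, 0, 0, 0, 0], [-0.001, 0, 0, 0, 0, 0], [-0.001, 0, 0, 0, 0, 0]],
  ],
  gripper=0.7,
)

```text
t: 18.12
tcp_pos: [0.5658, 0.0442, 0.026]
tcp_rot: [-179.3, -0.6, 90.3]
contact_force: [-0.1, -0.2, -0.3]
gripper_width: 0.839
```

Emit:
arm_command(
  commands=[
    [[0, -0.02, 0, 0, -0.01, 0], [0, -0.045, 0, -0.013, -0.01, 0], [0, -0.085, -0.01, -0.013, -0.01, 0], [0, -0.09, -0.06, -0.013, -0.01, 0], [0, -0.08, -0.12, -0.013, -0.01, 0]],
  ],
  gripper=1,
)

```text
t: 18.75
tcp_pos: [0.4851, 0.0419, 0.1473]
tcp_rot: [-179.8, -0.0, 90.4]
contact_force: [1.8, 0.0, -0.0]
gripper_width: 1.002
```

Emit:
arm_command(
  commands=[
    [[0, 0.01, -0.06, 0, 0, 0], [0, 0.02, -0.12, 0, 0, 0], [0, 0.03, -0.18, 0, 0, 0], [0, 0.03, -0.19, 0, 0, 0], [0, 0.03, -0.19, 0, 0, 0]],
  ],
)

```text
t: 19.38
tcp_pos: [0.5159, 0.0416, 0.3374]
tcp_rot: [-179.9, 0.0, 90.3]
contact_force: [-0.3, 0.5, -0.8]
gripper_width: 0.998
```

Run:
```python
from look import *
d=look(12,("wrist","side"));w=d["wrist"]
```

```text
19.375 [0.51588995 0.04160562 0.33742836] [-1.79882543e+02  4.19695575e-03  9.03337647e+01] [ 37.32479602  13.32486192 -52.38770458  98.77183879  10.95656298
  73.41050947  72.84430812] [-0.27468209  0.50522632 -0.79577367] 0.9978732922033794
```

View pics/wrist12.png

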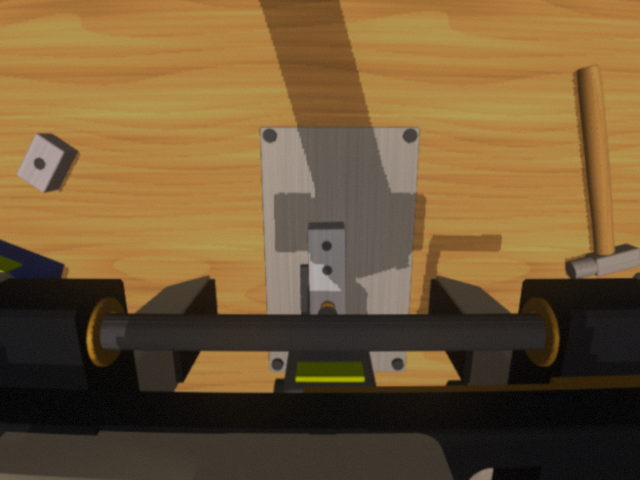

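The block is in place at (327,270), against the side stop at (305,285), with the pin under the ram tip at (327,310). Next I'll shut the fingers and move over the grip.

Emit:
arm_command(
  commands=[
    [[0.03, 0.008, -0.02, 0, 0, 0], [0.08, 0.02, -0.025, 0, 0, 0], [0.13, 0.034, -0.025, 0, 0, 0], [0.168, 0.038, -0.025, 0, 0, 0], [0.168, 0.038, -0.025, 0, 0, 0]],
  ],
  gripper=-1,
  newtons=20,
)

```text
t: 20.1
tcp_pos: [0.5496, 0.2136, 0.3581]
tcp_rot: [-179.4, -0.1, 90.8]
contact_force: [0.3, -0.8, -0.2]
gripper_width: 0.505
```

Emit:
arm_command(
  commands=[
    [[0, 0, 0, 0, 0, 0], [0, 0, 0, 0, 0, 0], [0, 0, 0, 0, 0, 0]],
  ],
)

```text
t: 20.48
tcp_pos: [0.5498, 0.2122, 0.3579]
tcp_rot: [-179.4, -0.1, 90.6]
contact_force: [-0.6, -0.9, -0.4]
gripper_width: 0.18
```

```bash
python3 look.py 13 wrist side scene
```

```text
20.475 [0.54984742 0.21220005 0.35792054] [-1.79411421e+02 -6.18634783e-02  9.06479377e+01] [ 16.10518009  23.13142271 -53.74338825  86.95314979  18.37821762
  79.87273683  51.83523863] [-0.62885211 -0.89147527 -0.43603962] 0.18018744051205832
```

View pics/scene13.png

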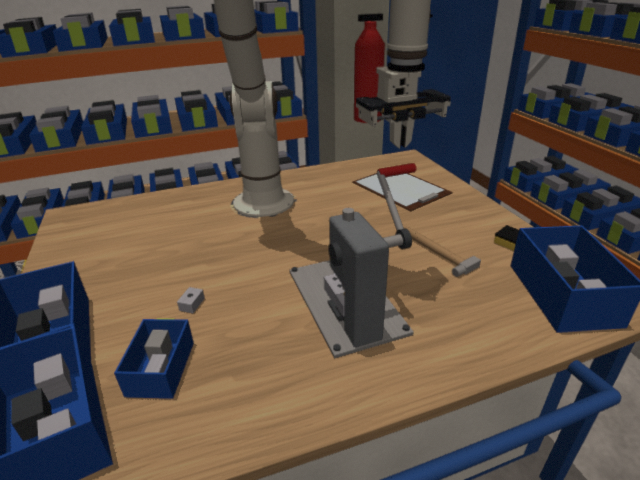

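View pics/wrist13.png

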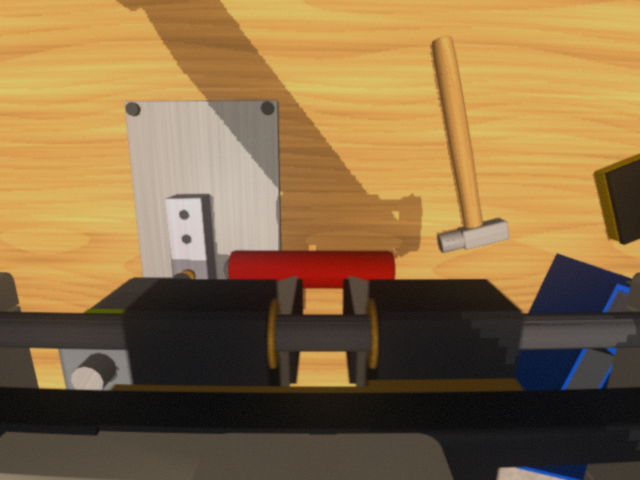

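Emit:
arm_command(
  commands=[
    [[0, 0.002, 0.015, -0.01, 0, 0.003], [0, 0.004, 0.03, -0.01, 0, 0.003], [0, 0.004, 0.038, -0.01, 0, 0.003], [0, 0.004, 0.041, -0.01, 0, 0.003], [0, 0.004, 0.043, -0.01, 0, 0.003]],
  ],
)

```text
t: 21.25
tcp_pos: [0.5535, 0.2132, 0.3153]
tcp_rot: [180.0, -0.1, 90.5]
contact_force: [0.3, 0.6, -0.0]
gripper_width: 0.005
```

Emit:
arm_command(
  commands=[
    [[0, -0.003, 0.006, 0, 0, 0], [0, -0.007, 0.012, 0, 0, 0], [0, -0.011, 0.018, 0, 0, 0], [0, -0.015, 0.025, 0, 0, 0], [0, -0.018, 0.031, 0, 0, 0]],
  ],
)

```text
t: 21.88
tcp_pos: [0.5336, 0.2136, 0.2852]
tcp_rot: [-179.9, -0.0, 90.6]
contact_force: [-7.6, -2.7, 10.3]
gripper_width: 0.004
```

Emit:
arm_command(
  commands=[
    [[0, -0.005, 0.007, 0, 0, 0], [0, -0.008, 0.013, 0, 0, 0], [0, -0.011, 0.019, 0, 0, 0], [0, -0.013, 0.025, 0, 0, 0], [0, -0.015, 0.031, 0, 0, 0]],
  ],
)

```text
t: 22.5
tcp_pos: [0.5181, 0.2137, 0.2538]
tcp_rot: [-179.9, -0.1, 90.6]
contact_force: [-0.7, 0.1, 5.0]
gripper_width: 0.006
```

Emit:
arm_command(
  commands=[
    [[0, -0.001, 0.006, 0, 0, 0], [0, -0.002, 0.012, 0, 0, 0], [0, -0.002, 0.018, 0, 0, 0], [0, -0.003, 0.024, 0, 0, 0], [0, -0.003, 0.03, 0, 0, 0]],
  ],
)

```text
t: 23.12
tcp_pos: [0.5123, 0.2139, 0.2232]
tcp_rot: [-179.6, 0.0, 90.7]
contact_force: [-9.5, -2.7, 11.5]
gripper_width: 0.004
```

Emit:
arm_command(
  commands=[
    [[0, -0.001, 0.007, 0, 0, 0], [0, -0.001, 0.013, 0, 0, 0], [0, -0.001, 0.018, 0, 0, 0], [0, -0.001, 0.022, 0, 0, 0], [0, -0.001, 0.026, 0, 0, 0]],
  ],
)

```text
t: 23.75
tcp_pos: [0.5104, 0.2138, 0.1974]
tcp_rot: [-179.5, 0.1, 90.7]
contact_force: [-3.0, -2.4, 11.6]
gripper_width: 0.004
```

Emit:
arm_command(
  commands=[
    [[0, 0.001, 0.003, 0, 0, 0], [0, 0.002, 0.005, 0, 0, 0], [0, 0.002, 0.007, 0, 0, 0], [0, 0.002, 0.008, 0, 0, 0]],
  ],
)

```text
t: 24.25
tcp_pos: [0.5109, 0.2138, 0.1892]
tcp_rot: [-179.4, 0.1, 90.7]
contact_force: [-5.2, -1.8, 11.0]
gripper_width: 0.003
```

Near the hard stop now, so I'll use smaller steps.

Emit:
arm_command(
  commands=[
    [[0, 0.001, 0.0015, 0, 0, 0], [0, 0.001, 0.003, 0, 0, 0]],
  ],
)

```text
t: 24.5
tcp_pos: [0.511, 0.2139, 0.1865]
tcp_rot: [-179.3, 0.2, 90.7]
contact_force: [-4.3, -3.0, 13.5]
gripper_width: 0.007
```

Emit:
arm_command(
  commands=[
    [[0, 0.0, 0.0015, 0, 0, 0], [0, 0.0, 0.003, 0, 0, 0]],
  ],
)

```text
t: 24.75
tcp_pos: [0.5112, 0.2139, 0.1847]
tcp_rot: [-179.4, 0.2, 90.7]
contact_force: [-4.3, -3.2, 18.4]
gripper_width: 0.005
```

Emit:
arm_command(
  commands=[
    [[0, 0.0, 0.001, 0, 0, 0]],
  ],
)

```text
t: 24.88
tcp_pos: [0.5111, 0.2139, 0.1848]
tcp_rot: [-179.4, 0.3, 90.7]
contact_force: [-3.0, -2.4, 17.6]
gripper_width: 0.006
```

Emit:
arm_command(
  commands=[
    [[0, 0.0, 0.002, 0, 0, 0]],
  ],
)

```text
t: 25.0
tcp_pos: [0.5112, 0.2139, 0.1843]
tcp_rot: [-179.4, 0.3, 90.7]
contact_force: [-3.9, -4.1, 19.8]
gripper_width: 0.002
```

```bash
python3 look.py 14 side
```

```text
25.0 [0.51120668 0.2139207  0.18425201] [-179.4156568     0.33914072   90.70263576] [ 13.30386752  28.40529266 -50.27467906 104.00768961  24.9204046
  60.12614917  44.08068623] [-3.94553307 -4.09779449 19.82883518] 0.0017204810578950146
```

Emit:
arm_command(
  commands=[
    [[0, 0.0, 0.0012, 0, 0, 0], [0, 0, 0.0012, 0, 0, 0]],
  ],
)

```text
t: 25.3
tcp_pos: [0.5112, 0.2139, 0.1844]
tcp_rot: [-179.5, 0.4, 90.7]
contact_force: [-4.3, -3.2, 17.9]
gripper_width: 0.004
```

Run:
```python
from h import *
d=pickle.load(open("d14.pkl","rb"))
im=d["side"];g=im["frame"][190:310,270:410,::-1];cv2.imwrite("pics/c14.png",cv2.resize(g,None,fx=5,fy=5,interpolation=cv2.INTER_CUBIC))
```

```text
(no output)
```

View pics/c14.png

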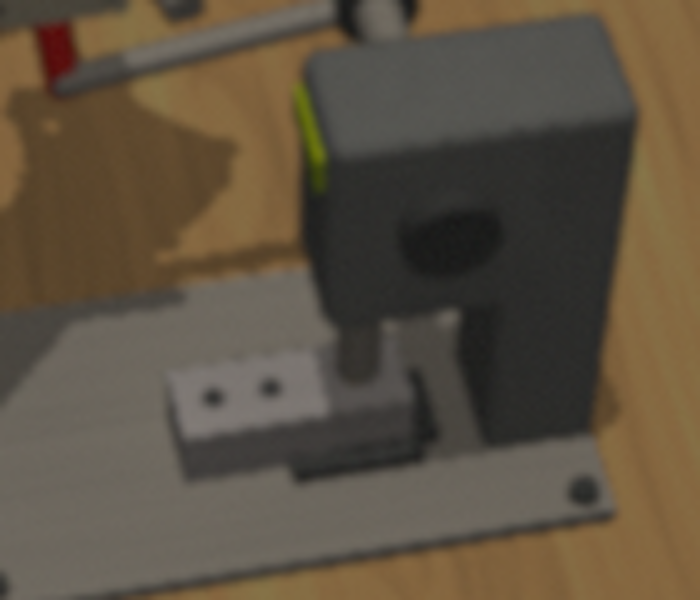

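The ram is down with no brass left showing above the block top at (358,378). I'll hold about 20 N.

Emit:
arm_command(
  commands=[
    [[0, 0.0, 0.0022, 0, 0, 0], [0, 0, 0.0022, 0, 0, 0], [0, 0, 0.0022, 0, 0, 0]],
  ],
)

```text
t: 25.68
tcp_pos: [0.5112, 0.2139, 0.1838]
tcp_rot: [-179.5, 0.5, 90.7]
contact_force: [-4.5, -4.2, 19.2]
gripper_width: 0.007
```

Emit:
arm_command(
  commands=[
    [[0, 0.0, 0.0022, 0, 0, 0], [0, 0, 0.0022, 0, 0, 0], [0, 0, 0.0022, 0, 0, 0], [0, 0, 0.0022, 0, 0, 0]],
  ],
)

```text
t: 26.18
tcp_pos: [0.5113, 0.2139, 0.1833]
tcp_rot: [-179.6, 0.6, 90.7]
contact_force: [-4.8, -3.6, 20.2]
gripper_width: 0.005
```

Emit:
arm_command(
  commands=[
    [[0, 0.0, 0.0023, 0, 0, 0], [0, 0, 0.0023, 0, 0, 0], [0, 0, 0.0023, 0, 0, 0], [0, 0, 0.0023, 0, 0, 0], [0, 0, 0.0023, 0, 0, 0]],
  ],
)

```text
t: 26.8
tcp_pos: [0.5114, 0.2139, 0.1829]
tcp_rot: [-179.6, 0.6, 90.7]
contact_force: [-6.2, -3.7, 21.5]
gripper_width: 0.01
```

Emit:
arm_command(
  commands=[
    [[0, 0.0, -0.004, 0, 0, 0], [0, 0.001, -0.009, 0, 0, 0], [0, 0.001, -0.014, 0, 0, 0], [0, 0.002, -0.019, 0, 0, 0], [0, 0.002, -0.024, 0, 0, 0]],
  ],
)

```text
t: 27.42
tcp_pos: [0.5133, 0.2143, 0.207]
tcp_rot: [-179.6, 0.6, 90.7]
contact_force: [-3.9, -0.6, 3.6]
gripper_width: 0.004
```

Emit:
arm_command(
  commands=[
    [[0, 0.0005, -0.005, 0, 0, 0], [0, 0.001, -0.0105, 0, 0, 0], [0, 0.0015, -0.016, 0, 0, 0], [0, 0.002, -0.0215, 0, 0, 0], [0, 0.003, -0.027, 0, 0, 0]],
  ],
)

```text
t: 28.05
tcp_pos: [0.5169, 0.2145, 0.2345]
tcp_rot: [-179.6, 0.6, 90.7]
contact_force: [-3.4, -1.5, 3.5]
gripper_width: 0.008
```

Emit:
arm_command(
  commands=[
    [[0, 0.001, -0.005, 0, 0, 0], [0, 0.002, -0.0105, 0, 0, 0], [0, 0.0035, -0.016, 0, 0, 0], [0, 0.005, -0.021, 0, 0, 0], [0, 0.0065, -0.026, 0, 0, 0]],
  ],
)

```text
t: 28.68
tcp_pos: [0.5246, 0.2146, 0.2609]
tcp_rot: [-179.7, 0.6, 90.6]
contact_force: [2.2, -2.2, 3.2]
gripper_width: 0.005
```

Emit:
arm_command(
  commands=[
    [[0, 0.0015, -0.005, 0, 0, 0], [0, 0.0035, -0.01, 0, 0, 0], [0, 0.005, -0.015, 0, 0, 0], [0, 0.007, -0.0195, 0, 0, 0], [0, 0.009, -0.024, 0, 0, 0]],
  ],
)

```text
t: 29.3
tcp_pos: [0.5338, 0.2153, 0.2851]
tcp_rot: [-179.7, 0.6, 90.7]
contact_force: [1.6, 0.4, 1.7]
gripper_width: 0.0
```

Emit:
arm_command(
  commands=[
    [[0, 0.002, -0.004, 0, 0, 0], [0, 0.0045, -0.008, 0, 0, 0], [0, 0.007, -0.012, 0, 0, 0], [0, 0.0095, -0.016, 0, 0, 0], [0, 0.012, -0.02, 0, 0, 0]],
  ],
)

```text
t: 29.92
tcp_pos: [0.546, 0.2157, 0.3053]
tcp_rot: [-179.7, 0.6, 90.7]
contact_force: [1.7, 0.4, 1.8]
gripper_width: 0.004
```

Emit:
arm_command(
  commands=[
    [[0, 0.002, -0.0025, 0, 0, 0], [0, 0.004, -0.005, 0, 0, 0], [0, 0.006, -0.0075, 0, 0, 0], [0, 0.0075, -0.01, 0, 0, 0], [0, 0.008, -0.013, 0, 0, 0]],
  ],
)

```text
t: 30.55
tcp_pos: [0.5533, 0.2159, 0.3178]
tcp_rot: [-179.6, 0.6, 90.7]
contact_force: [0.7, 0.4, -0.2]
gripper_width: 0.006
```

Lever is at its top stop (contact force gone at 0.316). I'll rise clear, slowly at first.

Emit:
arm_command(
  commands=[
    [[0, 0, -0.005, 0, 0, 0], [0, 0, -0.015, 0, 0, 0], [-0.0, -0.01, -0.035, 0, 0, 0], [-0.03, -0.03, -0.045, 0, 0, 0], [-0.08, -0.05, -0.045, 0, 0, 0]],
  ],
  gripper=1,
)

```text
t: 31.18
tcp_pos: [0.5038, 0.138, 0.3663]
tcp_rot: [-179.7, 0.5, 91.0]
contact_force: [0.8, -1.1, 0.3]
gripper_width: 0.5
```

Emit:
arm_command(
  commands=[
    [[-0.05, 0, 0, 0, 0, 0], [-0.09, 0, 0, 0, 0, 0], [-0.09, 0, 0, 0, 0, 0], [-0.09, 0, 0, 0, 0, 0]],
  ],
)

```text
t: 31.68
tcp_pos: [0.5052, 0.0491, 0.3681]
tcp_rot: [-179.8, 0.5, 91.0]
contact_force: [-1.0, 0.4, -0.3]
gripper_width: 0.93
```

Run:
```python
from look import *
d=look(15,("wrist","side","scene"))
im=d["side"];g=im["frame"][190:310,270:410,::-1];cv2.imwrite("pics/c15.png",cv2.resize(g,None,fx=5,fy=5,interpolation=cv2.INTER_CUBIC))
P=cloud(im)
print(np.nanmedian(P[258:268,300:330,2]))
sub=P[240:280,320:350]
hsv=cv2.cvtColor(im["frame"],cv2.COLOR_RGB2HSV)[240:280,320:350]
m=(hsv[...,0]>8)&(hsv[...,0]<28)&(hsv[...,1]>110)
print("brass px",m.sum(),sub[m][:10].round(3), np.argwhere(m)[:10])
```

```text
31.675 [0.50517706 0.04911117 0.36811383] [-179.80620048    0.51236889   91.01200933] [ 38.19576061  10.84906361 -53.65791797  97.13996185   9.4191388
  76.86942876  73.83623441] [-1.04091039  0.40060203 -0.30498421] 0.9296021430593164
0.04757476104487102
brass px 62 [[ 0.619  0.181 -0.003]
 [ 0.623  0.183 -0.006]
 [ 0.625  0.178 -0.001]
 [ 0.627  0.178 -0.002]
 [ 0.629  0.173  0.003]
 [ 0.632  0.174  0.002]
 [ 0.635  0.176 -0.001]
 [ 0.638  0.174  0.001]
 [ 0.641  0.175 -0.001]
 [ 0.644  0.174 -0.001]] [[0 0]
 [0 1]
 [0 2]
 [0 3]
 [0 4]
 [0 5]
 [0 6]
 [0 7]
 [0 8]
 [0 9]]
```

View pics/c15.png

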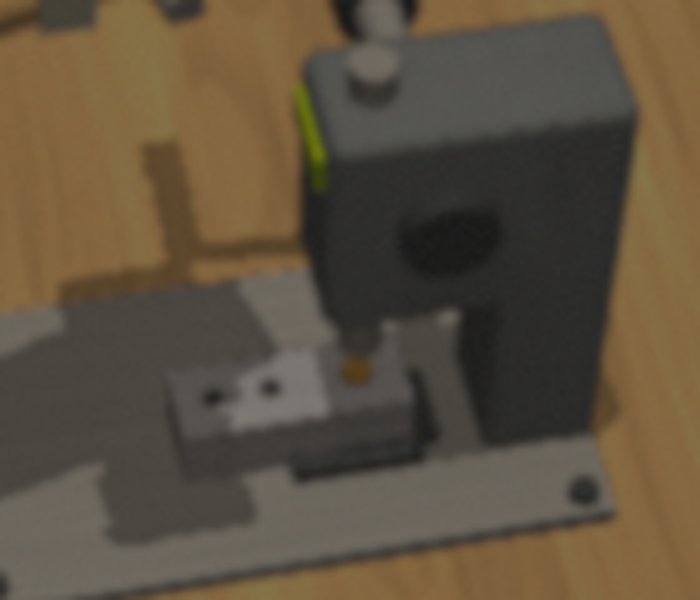

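View pics/scene15.png

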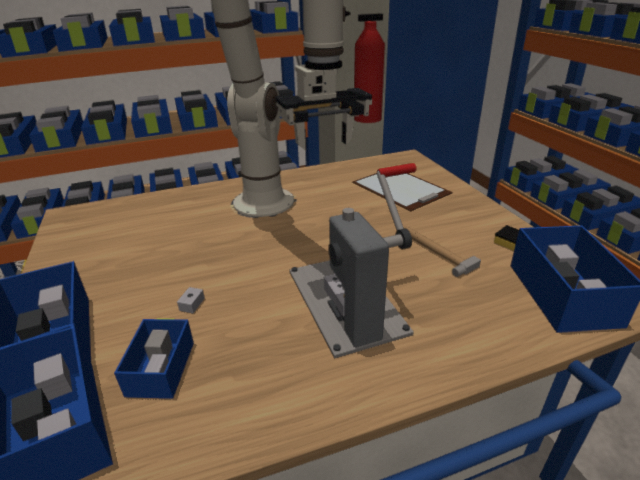

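View pics/wrist15.png

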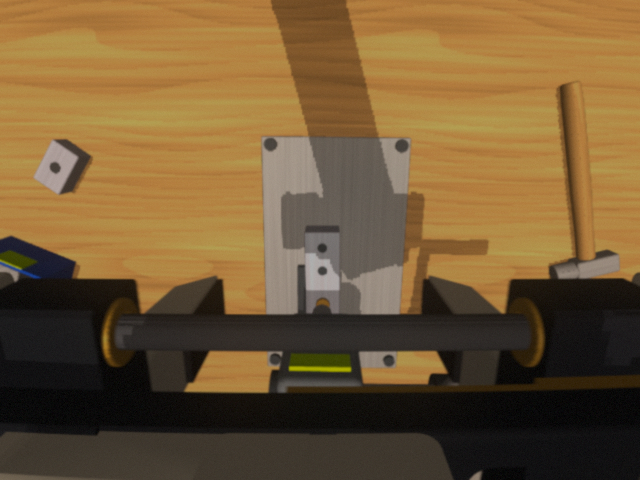

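Run:
```python
from h import *
for f in ("d8","d12","d15"):
    d=pickle.load(open(f+".pkl","rb"));im=d["side"];P=cloud(im)
    hsv=cv2.cvtColor(im["frame"],cv2.COLOR_RGB2HSV)[257:272,334:350]
    m=(hsv[...,0]>8)&(hsv[...,0]<28)&(hsv[...,1]>90);q=np.argwhere(m)
    print(f,m.sum(),"pin z",np.nanmedian(P[257:272,334:350][m][:,2]).round(4),"top z",np.nanmedian(P[263:272,308:330,2]).round(4), "rows",q[:,0].min()+257,q[:,0].max()+257,"xy@58",onz(im,[q.mean(0)[::-1]+[334,257]],.058).round(4))
s8=pickle.load(open("d12.pkl","rb"))["side"]["frame"][262:290,300:360].astype(int);s9=pickle.load(open("d15.pkl","rb"))["side"]["frame"][262:290,300:360].astype(int)
# dots position before/after
for f in ("d8","d12","d15"):
    g=cv2.cvtColor(pickle.load(open(f+".pkl","rb"))["side"]["frame"],cv2.COLOR_RGB2GRAY).astype(float)
    o=[]
    for x,y in((313,269),(324,267)):
        a=g[y-3:y+4,x-4:x+5];w=np.clip(np.median(a)-10-a,0,None);v,u=np.mgrid[:7,:9];o.append(((w*u).sum()/w.sum()+x-4,(w*v).sum()/w.sum()+y-3))
    print(f,np.round(o,2).tolist())
d=pickle.load(open("d15.pkl","rb"));s=d["state"];w=d["wrist"];P=cloud(w,s);print("wrist pin z",np.nanmedian(P[300:308,319:326,2]),"top",np.nanmedian(P[255:265,310:335,2]))
```

```text
d8 25 pin z 0.0624 top z 0.0515 rows 261 265 xy@58 [[0.6467 0.0445 0.058 ]]
d12 24 pin z 0.0626 top z 0.0514 rows 261 265 xy@58 [[0.6464 0.0447 0.058 ]]
d15 28 pin z 0.0566 top z 0.051 rows 261 266 xy@58 [[0.646  0.0419 0.058 ]]
d8 [[312.09, 268.98], [323.63, 267.14]]
d12 [[312.23, 269.1], [323.28, 266.73]]
d15 [[312.14, 268.99], [323.61, 267.13]]
wrist pin z 0.05977118943925741 top 0.052557359674072435
```

```bash
python3 -c "
from bench import ctrl
print(ctrl.close_job())"
```

```text
the job is handed in; nothing more can be done
None
```

I seated the block against both stops, drove the pin home with the press, eased the lever back up, and handed the job in at about 32 s. I took no pictures after that, and the hand-in gave no verdict.

- **Block:** I gripped the plain end, slid the block in and pressed it against both stops. An overhead picture then suggested a gap of about 0.5–1.5 mm at the side stop and about 0.4° of skew. I regripped it and pressed again: it moved at most 0.5 mm under 11 N sideways and 16 N rearward. The hole marks were in the same place before and after pressing, to about 0.4 pixel. I did not re-measure the gap or skew after the regrip, so contact rests on those forces.
- **Pressing:** I pushed the lever down with the shut fingertips until it stopped hard. The readings were then 18–21.5 N vertically for about 1.5 s, or about 23 N at most with the sideways parts included. The force is only read at the end of each move, so peaks in between were not seen.
- **Return:** The fingers rose with the grip at roughly 0.25–0.3 rad/s. Contact force was still showing until the top, but fell to about 1.7 N near the end, which is close to the sensor noise. The fingers lifted off only once the lever was up.
- **Last checks:**
  - The pin head's top was 5.6 mm (side camera) to 7.2 mm (wrist camera) above the block's top, and 6 mm means home; before pressing, the side camera read about 11 mm.
  - The lever was fully up and the arm was clear of everything.
  - The bin, the spare block and the mallet looked undisturbed in the pictures; I did not measure their positions.

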